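Seat a block in the tapping fixture and throw the toggle clamp

ROBOT

A 6-joint arm with a two-finger parallel gripper is mounted at the origin on a cart in front of the work surface, level with it; the furniture and walls round the work are solid. World frame = base frame: x ahead of the robot, y to its left, z up, the work surface at z = 0. Lengths are in m, angles in rad, forces in N, time in s.
With the tool pointing down it reaches from about 0.375 to 0.975 m from the base axis. Payload 3.8 kg.
Tool frame: the origin (TCP) lies on the centre line of the jaws, within the pads' length; the fingertips stand 8 mm ahead of it and the grasp point (between the pads) lies 11 mm behind it; z points along the fingers, y is the direction in which the jaws open and shut (so a half turn about z gives the same grasp; the last joint's range is limited). The gripper opens to 85 mm and grips with 20 to 120 N. Pads are 22 mm wide; open, the fingers measure 114 mm over their backs; the gripper's body (76 mm by 85 mm) begins 54 mm behind the grasp point. The pads swing forward as they close: fully open they stand 13 mm farther back than shut.
Start: joints at [1.159, 0.264, 1.604, -0, 1.274, -0.037], TCP at [0.247, 0.628, 0.239] pointing down, gripper open.
Joint ranges: [-2.63, 2.63], [-0.94, 2.18], [0.31, 2.57], [-1.31, 4.45], [0, 2.66], [-2.55, 2.55]. Speed limits (rad/s): [2.57, 2.57, 3.14, 3.14, 3.14, 3.14].

INTERFACE

Orientations are given as a rotation vector (axis times angle).
In Python, from workcell import bot gives the robot as it stands.
- The arm moves only by the tool arm_command, never from a script. Its arguments are lists of equal length, an entry for each row: "slide": the shift along the tool's x, y, z in m, a list of three; "angular": the turn, a rotation vector about the tool's x, y, z in degrees, a list of three; "hand": the finger opening in m, from 0 to 0.0854. A call has exactly 8 rows; each row shifts and turns the pose as measured when the row begins, along the tool's axes as they then stand; what a row does not reach is not made up. A row lasts 1/10 s, in which the tool goes at most 50 mm and 8.59 degrees, less where a joint would pass 70% of its speed; a pose out of reach is approached as far as the arm can. A call is refused whole if a number of a shift passes 0.05 or a number of a turn 8.59, either way. A call with a gripper value outside its range is refused whole. The fingers move at their own pace and stop on an object; "squeeze" is the grip in N (left out, the last holds). Time passes only in rows, so rows that do not move let the fingers close, or fill a call up. It gives the time, the measured TCP pose, the force and the opening at its end, in the units of the state.
- bot.read_state(): the state, without advancing time (a new reading comes with each control period).
- bot.read_camera(name): name is "side" or "top" or "wrist"; returns the picture (400x640x3 uint8, red, green, blue); there is no depth.
- bot.get_calibration(name): a dict with "fx", "fy", "cx", "cy" (pixels), "k1" (the pictures are not rectified: a ray, as slopes to the right and down, at radius r is drawn at 1 + k1 r^2 times it, then the intrinsics apply), "R" (3x3) and "t" (3): a world point X has camera coordinates R X + t. Camera axes: x right, y down, z forward; pixel columns grow to the right and rows downward; lengths in m; the calibration is good to about 2 mm. A picture is of the moment at which its call begins: read the wrist's pose just before it. get_calibration takes no time and is no camera call; for the wrist camera it gives the pose at the moment of the call.
- bot.finish_job(): hands the job in, once; it reports no verdict.
The state is a dict: "time": time; "q": joint angles; "joint_vel": joint speeds; "joint_torque": joint torques, N m; "tool_pos": TCP position; "tcp_rot": TCP orientation; "wrist_force": force on the tool from outside, world axes, zero at the start; "torque": the same for the moment, N m; "width": opening from 0.0 (shut) to 1.0 (fully open).
Only numpy, scipy, OpenCV 4.12 (cv2) and the standard library are available. Lean on these libraries where they do the work, as an engineer would, in place of code of your own. Each camera call takes 0.05 s, during which the arm holds its last target.

TASK

Get the drilled aluminium block ready for tapping: with the fingertips, push it across the fixture's plate until it sits squarely and fully home against both the long fence and the short end stop, then push the clamp's handle back and down until it goes over centre and snaps into lock, its rubber foot holding the block down. Only push: the block must not be lifted or tipped off the plate, and the cup, bottle, wrench and bolt standing about must stay where they are.

Things in the scene. Friction and masses are not known exactly. Their poses are not given: they have to be found in the camera images.
- fixture: Dark grey plate 115x210x15 mm screwed to the bench, with two steel stops 20 mm high and a toggle clamp. Origin: at bench height, under the centre of the seated block. Axes: z up; x toward the fence (88 mm long, along y, its face at x=+19 mm); y along the plate away from the end stop (34 mm wide, face at y=-31 mm) and the clamp behind it. Plate: x -68 to 47, y -127 to 83 mm, top z=15 mm.
- block_center (a point): Centre of the drilled aluminium block, 38 (its x) x 62 (its y) x 28 mm high, about 0.26 kg, loose on the plate, axes roughly those of the fixture. Home: fixture x=0, y=0, z=29 mm, not turned. It starts 10 to 28 mm short of the fence and 10 to 34 mm short of the end stop, turned up to 0.2 rad.
- block: The same block, origin at the centre of its underside.
- grip_end (a point): Middle of the free end of the handle's black grip (13 wide x 16 thick x 56 mm). Own y runs along the handle out to this end, own z the way it moves on closing. Its path in fixture y,z (mm; x=0) from upright (open, stays) to locked: -96,169 -123,165 -139,160 -159,152 -178,143 -191,137 -204,129 -216,119 -225,106 -231,92 -235,74 -236,56. Takes 2 N, 6 N near the end.
- clamp_handle (a joint): Angle between the clamp's handle and its hidden link: 0 open, 2.58 the dead point, 2.78 locked (stop). The foot meets the block at 1.95; from there it stiffens; past the dead point it snaps home by itself. At the twelve points of grip_end's path the handle points 96 107 113 122 130 136 142 150 158 164 172 180 degrees from fixture +y (90 is straight up, 180 level along -y).
- spindle: Spindle with 13 mm rubber foot near the end of the clamp's bar. The bar stands upright while open (its tip at fixture y=-60, z=145 mm, in front of the handle; foot at y=-45, z=130 mm, pointing to +y) and swings down over the end stop onto the middle of the seated block as the handle is thrown. Origin 78 mm from the bar's pin.
- cup: Bystander, to be left alone. Black cup of nuts, 68 mm wide, 50 mm high, behind the fence; origin under its centre.
- bottle: Bystander, to be left alone. Small bottle, 28 mm wide, 60 mm high, behind the plate; origin under its centre.
- wrench: Bystander, to be left alone. Combination wrench 30x205x10 mm lying in front of the plate along fixture y; origin under its middle.
- bolt: Bystander, to be left alone. Hex bolt 16x52x18 mm lying in front of the plate; origin under its middle.
Not all that is in view belongs to the job. Leave any blue, orange or purple look-alike of the block alone.

How it is judged:
On the way, in this order (a step that is already met when the one before it is completed fails the run):
1. the block is pushed home against fence and end stop, clamp still open (x of block_center in the frame of fixture above -0.0025 m and y of block_center in the frame of fixture between -0.0025 and 0.0025 m and angle between the x axis of block_center and the x axis of fixture, either way round below 0.04 rad and z of block_center in the frame of fixture below 0.0315 m and value of joint clamp_handle below 1.9 rad), for 0.2 s.
2. the handle is thrown past the dead point into lock (value of joint clamp_handle above 2.7 rad and contact force between spindle and block above 10 N), for 0.2 s.
At the end, for the whole second after the job is handed in: The block sits within 2.5 mm of home at the fence and at the end stop, square within 0.04 rad and flat on the plate, at rest; the handle is locked past its dead point (over 2.70 rad) and the rubber foot presses the block with over 10 N (all of step 2 and x of block_center in the frame of fixture above -0.0025 m and y of block_center in the frame of fixture between -0.0025 and 0.0025 m and angle between the x axis of block_center and the x axis of fixture, either way round below 0.04 rad and z of block_center in the frame of fixture below 0.0315 m and linear speed of block below 0.01 m/s); the robot touches nothing.
It fails at once if the block is lifted or tipped off the plate (z of block_center in the frame of fixture above 0.034 m or angle between block_center's own z axis and vertical above 0.2 rad).
It fails at once if the black cup of nuts is moved by over 20 mm (distance of cup from where it was at the start of the episode above 0.02 m).
It fails at once if the bolt is moved by over 20 mm (distance of bolt from where it was at the start of the episode above 0.02 m).
It fails at once if the wrench is moved by over 20 mm (distance of wrench from where it was at the start of the episode above 0.02 m).
It fails at once if the small bottle is moved by over 20 mm (distance of bottle from where it was at the start of the episode above 0.02 m).
It also fails if it takes over 51 s, if anything falls off the work surface, if the arm or the gripper's body presses on something with over 40 N, if the wrist force passes 120 N, or if a joint passes its speed limit or range.

## Working session

There is one attempt and no reset: what is moved stays moved. The work goes in short steps, Python scripts to look and compute and a tool call to move; the robot and the scene stay as the last step left them, time stands still between calls to the robot, and variables do not carry over. Pictures are saved under pics/ and viewed, and the job is handed in when it is done.

Besides the shell and the picture viewer there is one more tool, called after ">>>" by a JSON object that holds its "name" and its "arguments", one argument or row to a line. arm_command: Moves the arm, as the interface text tells. Its arguments: {"type":"object","properties":{"slide":{"type":"array","items":{"type":"array","items":{"type":"number"}}},"angular":{"type":"array","items":{"type":"array","items":{"type":"number"}}},"hand":{"type":"array","items":{"type":"number"}},"squeeze":{"type":"number"}},"required":["slide","angular","hand"]}

```bash
ls; mkdir -p pics; python3 - <<'E'
from workcell import bot
import cv2
for n in ["side","top","wrist"]:
    c=bot.get_calibration(n); print(n,c)
    im=bot.read_camera(n); cv2.imwrite(f"pics/{n}0.png",im[:,:,::-1])
print(bot.read_state())
E
```

```text
pics
side {'fx': 478.37750535190395, 'fy': 478.37750535190395, 'cx': 316.26287766283974, 'cy': 195.28653348720923, 'k1': -0.06421478779014823, 'R': array([[ 0.99574473, -0.09213795,  0.00173817],
       [-0.03521566, -0.39787407, -0.91676392],
       [ 0.08516033,  0.91280164, -0.3994257 ]]), 't': array([-0.50435711,  0.17339066,  0.91333555])}
top {'fx': 459.8369752666498, 'fy': 459.8369752666498, 'cx': 320.64352797330787, 'cy': 194.99700722738623, 'k1': -0.03059166869731937, 'R': array([[-0.01225436, -0.99984695,  0.0124862 ],
       [-0.98840914,  0.01022262, -0.15146906],
       [ 0.15131824, -0.01419763, -0.98838313]]), 't': array([0.10072516, 0.53575206, 1.10174202])}
wrist {'fx': 282.5943092447155, 'fy': 282.5943092447155, 'cx': 312.95215540557166, 'cy': 199.2797142656531, 'k1': -0.04848209613710739, 'R': array([[ 3.65792268e-01,  9.30696279e-01, -6.72961320e-04],
       [ 8.83627196e-01, -3.47065450e-01,  3.14242823e-01],
       [ 2.92231065e-01, -1.15542242e-01, -9.49342401e-01]]), 't': array([-0.67291024, -0.04203603,  0.37952588])}
{'time': 0.15, 'q': array([ 1.15912480e+00,  2.64611493e-01,  1.60508177e+00, -2.88400230e-05,
        1.27368426e+00, -3.68986035e-02]), 'joint_vel': array([ 0.00030137, -0.00360796, -0.00444806,  0.00013986, -0.00255661,
       -0.00136709]), 'joint_torque': array([ 4.12421095e-04, -5.15904915e+01, -3.67960060e+01, -1.93948904e-04,
        8.01551796e-03, -5.15815793e-05]), 'tool_pos': array([0.24687754, 0.62763347, 0.23821526]), 'tcp_rot': array([-5.85170544e-01, -3.08623510e+00,  2.74275181e-03]), 'wrist_force': array([-0.51710861,  0.5320431 ,  0.00565533]), 'torque': array([ 0.02796819, -0.01322014,  0.02103593]), 'width': 1.0028288684230788}
```

View pics/side0.png

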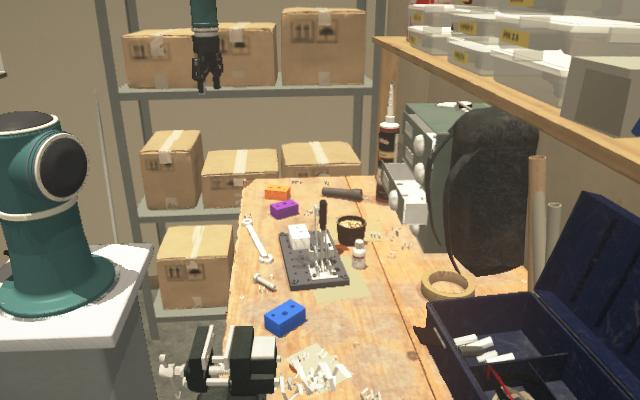

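View pics/top0.png

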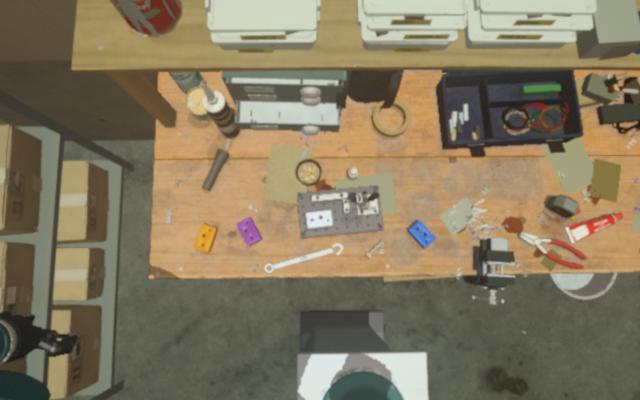

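View pics/wrist0.png

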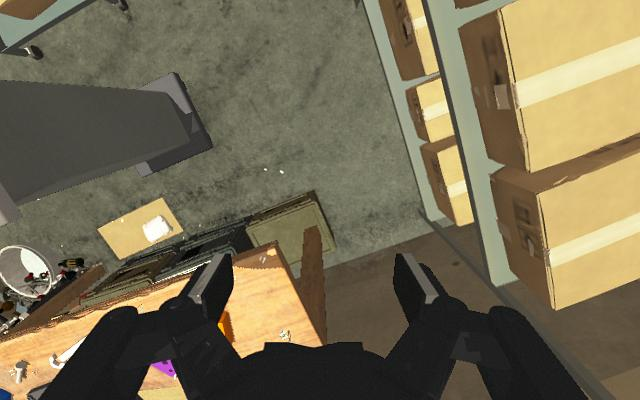

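```bash
python3 - <<'E'
import cv2
t=cv2.imread("pics/top0.png"); s=cv2.imread("pics/side0.png")
cv2.imwrite("pics/topz.png",cv2.resize(t[150:280,255:405],None,fx=5,fy=4.6,interpolation=cv2.INTER_CUBIC) if 0 else cv2.resize(t[165:265,280:400],None,fx=6,fy=6,interpolation=cv2.INTER_CUBIC))
cv2.imwrite("pics/sidez.png",cv2.resize(s[195:295,260:380],None,fx=6,fy=6,interpolation=cv2.INTER_CUBIC))
E
```

```text
(no output)
```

View pics/topz.png

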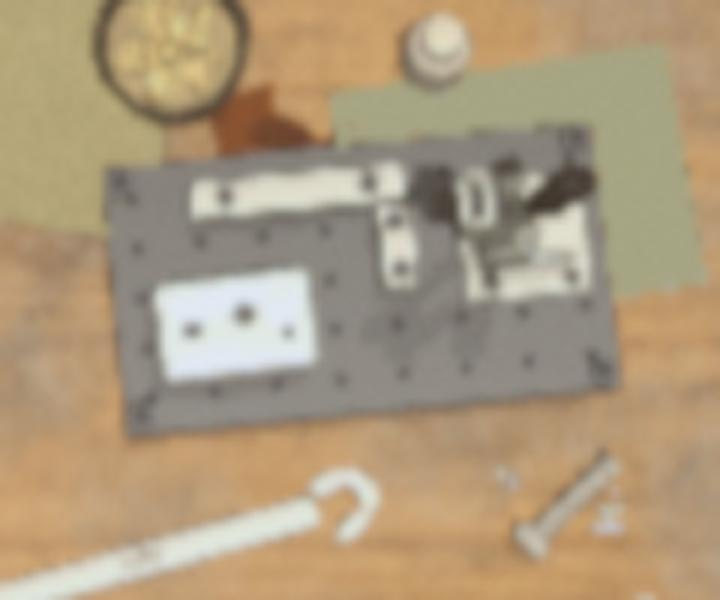

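View pics/sidez.png

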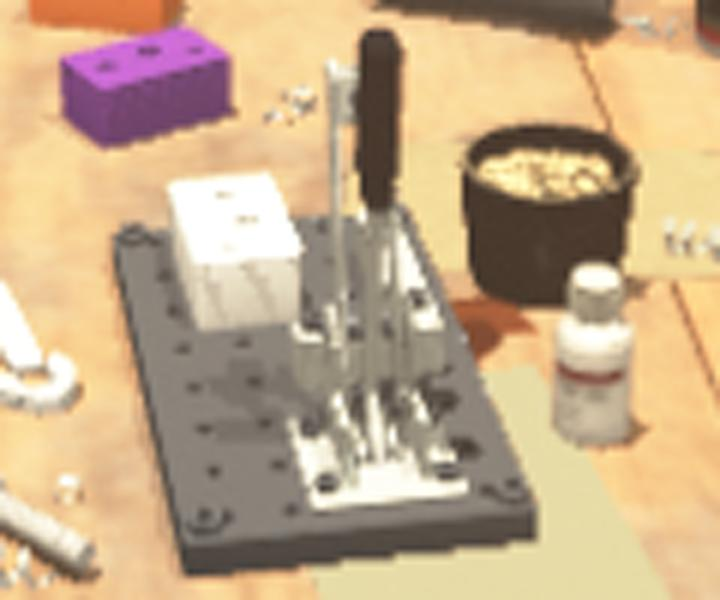

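```bash
cat > h.py <<'E'
import numpy as np, cv2
from scipy.optimize import least_squares
from scipy.spatial.transform import Rotation as Rn
from workcell import bot
def proj(c,X):
    X=np.atleast_2d(X); p=X@c["R"].T+c["t"]; s=p[:,:2]/p[:,2:]
    r2=(s**2).sum(1,keepdims=True); s=s*(1+c["k1"]*r2)
    return s*[c["fx"],c["fy"]]+[c["cx"],c["cy"]]
def ray(c,uv):
    uv=np.atleast_2d(uv).astype(float); d=(uv-[c["cx"],c["cy"]])/[c["fx"],c["fy"]]; s=d.copy()
    for _ in range(10): s=d/(1+c["k1"]*(s**2).sum(1,keepdims=True))
    v=np.c_[s,np.ones(len(s))]@c["R"]; o=-c["R"].T@c["t"]; return o,v
def onz(c,uv,z):
    o,v=ray(c,uv); return o+v*((z-o[2])/v[:,2])[:,None]
def z2px(u,x0,y0,f): return (np.array(u,float)+.5)/f-.5+[x0,y0]
def fx2w(p,X):
    X=np.atleast_2d(X); c,s=np.cos(p[2]),np.sin(p[2])
    return np.c_[p[0]+c*X[:,0]-s*X[:,1],p[1]+s*X[:,0]+c*X[:,1],X[:,2]]
E
cat > m1.py <<'E'
from h import *
T=bot.get_calibration("top");S=bot.get_calibration("side")
tp=z2px([(107,168),(590,127),(620,383),(130,435)],280,165,6)
tX=np.array([(47,83,15),(47,-127,15),(-68,-127,15),(-68,83,15)])/1e3
sp=z2px([(185,545),(535,512),(118,232)],260,195,6)
sX=np.array([(-68,-127,15),(47,-127,15),(-68,83,15)])/1e3
f=lambda p:np.r_[(proj(T,fx2w(p,tX))-tp).ravel(),(proj(S,fx2w(p,sX))-sp).ravel()]
r=least_squares(f,[.45,0,0]);print(r.x,np.round(r.fun,1))
r2=least_squares(lambda p:f(p)[:8],[.45,0,0]);print(r2.x)
p=r.x
b=z2px([(157,287),(306,268),(317,362),(168,382)],280,165,6)
bX=np.array([(19,31,43),(19,-31,43),(-19,-31,43),(-19,31,43)])/1e3
rb=least_squares(lambda q:(proj(T,fx2w(q,bX))-b).ravel(),p);print(rb.x,np.round(rb.fun,1))
c,s=np.cos(p[2]),np.sin(p[2]);d=rb.x-p;print("block in fx",(c*d[0]+s*d[1],-s*d[0]+c*d[1],d[2]))
for n in [(-.096,.169),(-.06,.145)]:
  X=fx2w(p,[0,n[0],n[1]]);print(X,(proj(T,X)-[280,165])*6,(proj(S,X)-[260,195])*6)
E
python3 m1.py
```

```text
[0.50883346 0.06919454 0.07873672] [-1.  -0.6  0.6 -1.   0.6  1.2 -1.   0.1 -0.7  0.5  1.1  0.2 -0.7  0.2]
[0.50849754 0.06874635 0.08438164]
[0.47755637 0.09923991 0.11517677] [-0.1  0.2  0.   0.2  0.2 -0.2 -0.1 -0.3]
block in fx (np.float64(-0.028816955315372785), np.float64(0.03241239639257516), np.float64(0.0364400525202017))
[[ 0.51638437 -0.02650804  0.169     ]] [[578.6729027  178.57697402]] [[379.24384101  37.59485357]]
[[0.51355278 0.00938043 0.145     ]] [[475.14057515 196.71539939]] [[357.80794816  60.66658145]]
```

```bash
cat > plan.py <<'E'
from h import *
def Rd(psi): # tool down, tool y at angle psi
    y=np.array([np.cos(psi),np.sin(psi),0]);z=np.array([0,0,-1.]);return np.c_[np.cross(y,z),y,z]
def plan(wps,psi,n,st=None):
    """wps: list of world TCP targets w/ rows each n[i]; psi target each"""
    st=st or bot.read_state(); p=np.array(st["tool_pos"]);R=Rn.from_rotvec(st["tcp_rot"]).as_matrix();rows=[]
    for w,ps,k in zip(wps,psi,n):
        w=np.array(w,float);rv=Rn.from_matrix(R.T@Rd(ps)).as_rotvec();d=(w-p)/k
        for i in range(k):
            sl=np.round(R.T@d,4);an=np.round(np.degrees(rv/k),2);rows.append((sl,an))
            p=p+R@sl;R=R@Rn.from_rotvec(np.radians(an)).as_matrix()
    for j in range(0,len(rows),8):
        b=rows[j:j+8]
        print("slide",[[float(v) for v in r[0]] for r in b]);print("ang",[[float(v) for v in r[1]] for r in b])
    print("end",p)
def where(p):
    st=bot.read_state();d=np.array(st["tool_pos"])[:2]-p[:2];c,s=np.cos(p[2]),np.sin(p[2])
    R=Rn.from_rotvec(st["tcp_rot"]).as_matrix()
    print("t",st["time"],"fx",np.round([c*d[0]+s*d[1],-s*d[0]+c*d[1],st["tool_pos"][2]],4),"psi",np.arctan2(R[1,1],R[0,1]),"F",np.round(st["wrist_force"],1),"w",st["width"])
E
python3 -c "
from plan import *
plan([(.509,.07,.25)],[.0787],[16])
c=bot.get_calibration('wrist');s=bot.read_state();print(Rn.from_rotvec(s['tcp_rot']).as_matrix().T@(-c['R'].T@c['t']-s['tool_pos']))"
```

```text
slide [[-0.028, -0.0264, -0.0007], [-0.0298, -0.0244, -0.0007], [-0.0314, -0.0223, -0.0007], [-0.0329, -0.02, -0.0007], [-0.0342, -0.0177, -0.0007], [-0.0354, -0.0153, -0.0007], [-0.0363, -0.0128, -0.0007], [-0.0371, -0.0102, -0.0007]]
ang [[-0.01, 0.0, 4.0], [-0.01, 0.0, 4.0], [-0.01, 0.0, 4.0], [-0.01, 0.0, 4.0], [-0.01, 0.0, 4.0], [-0.01, 0.0, 4.0], [-0.01, 0.0, 4.0], [-0.01, 0.0, 4.0]]
slide [[-0.0378, -0.0076, -0.0007], [-0.0382, -0.0049, -0.0007], [-0.0384, -0.0023, -0.0007], [-0.0385, 0.0004, -0.0007], [-0.0384, 0.0031, -0.0007], [-0.0381, 0.0058, -0.0007], [-0.0376, 0.0084, -0.0007], [-0.0369, 0.011, -0.0007]]
ang [[-0.01, 0.0, 4.0], [-0.01, 0.0, 4.0], [-0.01, 0.0, 4.0], [-0.01, 0.0, 4.0], [-0.01, 0.0, 4.0], [-0.01, 0.0, 4.0], [-0.01, 0.0, 4.0], [-0.01, 0.0, 4.0]]
end [0.5088462  0.06991281 0.2498506 ]
[ 0.07954403 -0.00148936 -0.13499504]
```

>>> {"name": "arm_command", "arguments": {
  "slide": [
    [-0.028,-0.0264,-0.0007],
    [-0.0298,-0.0244,-0.0007],
    [-0.0314,-0.0223,-0.0007],
    [-0.0329,-0.02,-0.0007],
    [-0.0342,-0.0177,-0.0007],
    [-0.0354,-0.0153,-0.0007],
    [-0.0363,-0.0128,-0.0007],
    [-0.0371,-0.0102,-0.0007]
  ],
  "angular": [
    [0,0,4],
    [0,0,4],
    [0,0,4],
    [0,0,4],
    [0,0,4],
    [0,0,4],
    [0,0,4],
    [0,0,4]
  ],
  "hand": [0,0,0,0,0,0,0,0],
  "squeeze": 30
}}

```text
time: 0.95
tool_pos: [0.3763, 0.341, 0.2398]
tcp_rot: [-1.432, -2.795, 0.01]
wrist_force: [0.3, 0.2, -0.7]
width: -0.0
```

>>> {"name": "arm_command", "arguments": {
  "slide": [
    [-0.0378,-0.0076,-0.0007],
    [-0.0382,-0.0049,-0.0007],
    [-0.0384,-0.0023,-0.0007],
    [-0.0385,0.0004,-0.0007],
    [-0.0384,0.0031,-0.0007],
    [-0.0381,0.0058,-0.0007],
    [-0.0376,0.0084,-0.0007],
    [-0.0369,0.011,-0.0007]
  ],
  "angular": [
    [0,0,4],
    [0,0,4],
    [0,0,4],
    [0,0,4],
    [0,0,4],
    [0,0,4],
    [0,0,4],
    [0,0,4]
  ],
  "hand": [0,0,0,0,0,0,0,0]
}}

```text
time: 1.75
tool_pos: [0.502, 0.0462, 0.2453]
tcp_rot: [2.173, 2.268, -0.01]
wrist_force: [0.3, 0.1, -0.5]
width: 0.0
```

```bash
python3 - <<'E'
from plan import *
where([.5088,.0692,.0787])
import pickle
c=bot.get_calibration("wrist");im=bot.read_camera("wrist");cv2.imwrite("pics/w1.png",im[:,:,::-1]);pickle.dump(c,open("w1.pkl","wb"))
print(proj(c,fx2w([.5088,.0692,.0787],np.array([(47,83,15),(-68,83,15),(-68,-127,15),(47,-127,15)])/1e3)))
E
```

```text
t 1.75 fx [-0.0086 -0.0224  0.2453] psi 0.04255045075737072 F [ 0.3  0.1 -0.5] w 0.00020530808734610937
[[356.28176522  81.14310602]
 [261.10342476  84.86066874]
 [274.53216624 241.32766072]
 [354.65242069 238.91865249]]
```

View pics/w1.png

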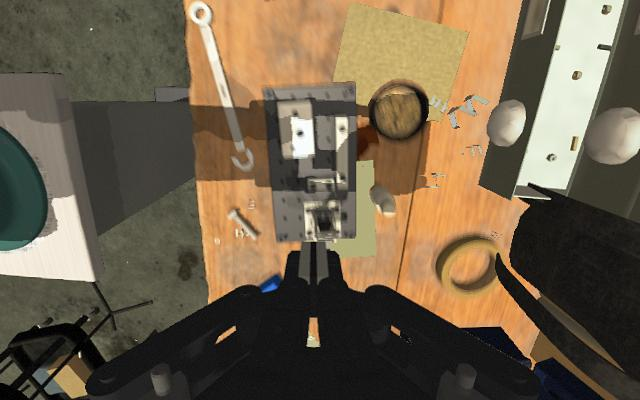

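```bash
python3 - <<'E'
import cv2
t=cv2.imread("pics/w1.png")
cv2.imwrite("pics/w1z.png",cv2.resize(t[72:172,250:370],None,fx=6,fy=6,interpolation=cv2.INTER_CUBIC))
cv2.imwrite("pics/w1y.png",cv2.resize(t[160:260,250:370],None,fx=6,fy=6,interpolation=cv2.INTER_CUBIC))
E
```

```text
(no output)
```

View pics/w1z.png

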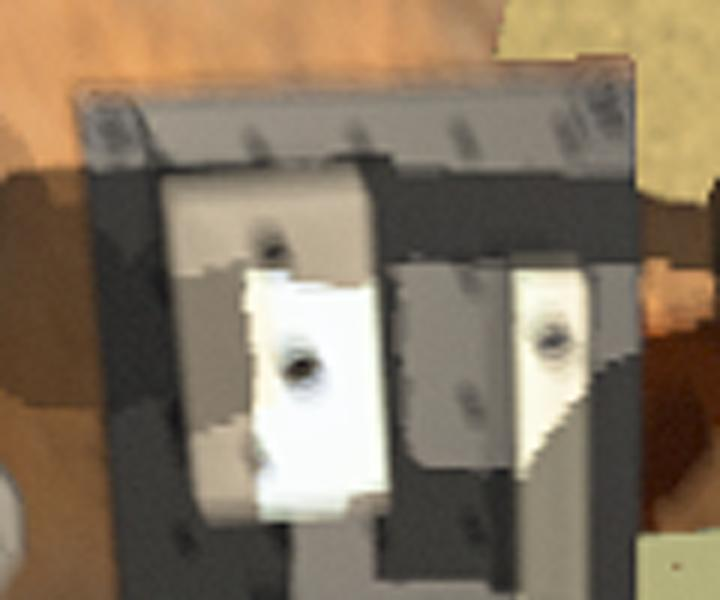

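View pics/w1y.png

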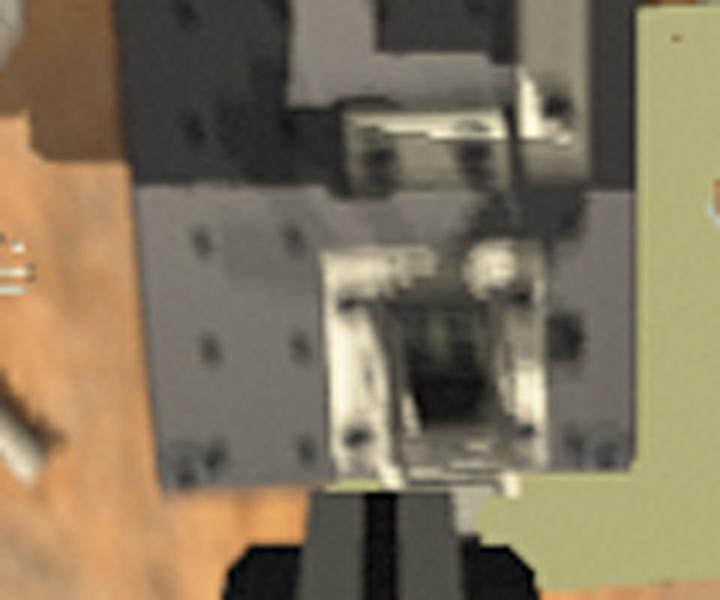

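```bash
cat > m2.py <<'E'
from h import *
import pickle
T=bot.get_calibration("top");S=bot.get_calibration("side");W=pickle.load(open("w1.pkl","rb"))
tz=lambda u:z2px([u],280,165,6);sz=lambda u:z2px([u],260,195,6);wz=lambda u:z2px([u],250,72,6);wy=lambda u:z2px([u],250,160,6)
# cam,pixel,axis,const,z (mm)
M=[(W,wz((92,200)),0,-68,15),(W,wy((150,400)),0,-68,15),(W,wz((635,250)),0,47,15),(W,wy((633,420)),0,47,15),
(W,wy((200,489)),1,-127,15),(W,wy((600,471)),1,-127,15),
(W,wz((514,290)),0,19,35),(W,wz((519,560)),0,19,35),(W,wy((360,112)),1,-31,15),(W,wy((490,108)),1,-31,15),(W,wy((360,138)),1,-31,35),(W,wy((490,136)),1,-31,35),
(T,tz((107,168)),0,47,15),(T,tz((107,168)),1,83,15),(T,tz((590,127)),0,47,15),(T,tz((590,127)),1,-127,15),(T,tz((620,383)),0,-68,15),(T,tz((620,383)),1,-127,15),(T,tz((130,435)),0,-68,15),(T,tz((130,435)),1,83,15),
(T,tz((192,220)),0,19,35),(T,tz((375,203)),0,19,35),
(S,sz((185,545)),0,-68,15),(S,sz((185,545)),1,-127,15),(S,sz((535,512)),0,47,15),(S,sz((535,512)),1,-127,15),(S,sz((118,232)),0,-68,15)]
def f(p):
    o=[]
    for c,u,a,k,z in M:
        X=onz(c,u,z/1e3)[0];d=X[:2]-p[:2];C,s=np.cos(p[2]),np.sin(p[2])
        o.append(((C*d[0]+s*d[1],-s*d[0]+C*d[1])[a]*1e3-k))
    return np.array(o)
r=least_squares(f,[.509,.069,.08],loss="soft_l1",x_scale=[.01,.01,.01]);print(r.x);print(np.round(f(r.x),1))
for n,i in (("W",slice(0,12)),("T",slice(12,22)),("S",slice(22,27))):
    q=least_squares(lambda p:f(p)[i],r.x,x_scale=[.01,.01,.01]);print(n,q.x)
p=r.x
b=wz([0,0]);bp=np.array([wz(u)[0] for u in [(167,180),(355,168),(388,495),(208,522)]])
bX=np.array([(-19,31,43),(19,31,43),(19,-31,43),(-19,-31,43)])/1e3
rb=least_squares(lambda q:(proj(W,fx2w(q,bX))-bp).ravel(),p);print(rb.x,np.round(rb.fun,1))
c,s=np.cos(p[2]),np.sin(p[2]);d=rb.x-p;print("block in fx",(c*d[0]+s*d[1],-s*d[0]+c*d[1],d[2]))
E
python3 m2.py
```

```text
[0.50912321 0.06809725 0.08104781]
[ 2.6  1.5 -0.9 -0.1  1.3  2.6  0.5  0.8 -3.4 -3.5 -3.9 -4.5 -1.8 -1.3
 -3.   2.8  2.6  2.4 -0.1 -1.2 -2.  -1.9  1.   2.6 -2.5  2.   1.7]
W [0.51002663 0.06625935 0.07967727]
T [0.50798352 0.06873133 0.08501083]
S [0.50963942 0.07033972 0.07023972]
[0.48000109 0.09805045 0.13977604] [-0.9  1.5  1.   0.1  0.7 -0.1 -0.8 -1.6]
block in fx (np.float64(-0.026601534758224625), np.float64(0.03221257663719509), np.float64(0.058728236590502705))
```

```bash
python3 - <<'E'
from plan import *
p=[.509,.0683,.081]
print(bot.read_state()["q"])
W=[fx2w(p,[-.08,.034,.14])[0],fx2w(p,[-.078,.034,.031])[0]]
plan(W,[.081-np.pi/2]*2,[12,4])
E
```

```text
[ 0.03885064 -0.06122621  1.94864095 -0.01037433  1.25662201  0.0045533 ]
slide [[0.0049, -0.0063, 0.0088], [0.004, -0.0068, 0.0088], [0.0031, -0.0073, 0.0088], [0.0022, -0.0076, 0.0088], [0.0012, -0.0078, 0.0088], [0.0002, -0.0079, 0.0088], [-0.0009, -0.0079, 0.0088], [-0.0019, -0.0077, 0.0088]]
ang [[0.03, 0.05, 7.29], [0.03, 0.05, 7.29], [0.03, 0.05, 7.29], [0.03, 0.05, 7.29], [0.03, 0.05, 7.29], [0.03, 0.05, 7.29], [0.03, 0.05, 7.29], [0.03, 0.05, 7.29]]
slide [[-0.0028, -0.0074, 0.0088], [-0.0037, -0.007, 0.0088], [-0.0046, -0.0064, 0.0088], [-0.0054, -0.0058, 0.0088], [0.0005, 0.0, 0.0272], [0.0005, 0.0, 0.0272], [0.0005, 0.0, 0.0272], [0.0005, 0.0, 0.0272]]
ang [[0.03, 0.05, 7.29], [0.03, 0.05, 7.29], [0.03, 0.05, 7.29], [0.03, 0.05, 7.29], [-0.01, -0.0, 0.01], [-0.01, -0.0, 0.01], [-0.01, -0.0, 0.01], [-0.01, -0.0, 0.01]]
end [0.42857003 0.09601914 0.03107712]
```

>>> {"name": "arm_command", "arguments": {
  "slide": [
    [0.0049,-0.0063,0.0088],
    [0.004,-0.0068,0.0088],
    [0.0031,-0.0073,0.0088],
    [0.0022,-0.0076,0.0088],
    [0.0012,-0.0078,0.0088],
    [0.0002,-0.0079,0.0088],
    [-0.0009,-0.0079,0.0088],
    [-0.0019,-0.0077,0.0088]
  ],
  "angular": [
    [0,0,7.29],
    [0,0,7.29],
    [0,0,7.29],
    [0,0,7.29],
    [0,0,7.29],
    [0,0,7.29],
    [0,0,7.29],
    [0,0,7.29]
  ],
  "hand": [0,0,0,0,0,0,0,0]
}}

```text
time: 2.6
tool_pos: [0.4524, 0.0759, 0.1719]
tcp_rot: [3.018, 0.839, -0.007]
wrist_force: [0.2, -0.2, 0.2]
width: -0.0
```

>>> {"name": "arm_command", "arguments": {
  "slide": [
    [-0.0028,-0.0074,0.0088],
    [-0.0037,-0.007,0.0088],
    [-0.0046,-0.0064,0.0088],
    [-0.0054,-0.0058,0.0088],
    [0,0,0],
    [0,0,0],
    [0,0,0],
    [0,0,0]
  ],
  "angular": [
    [0,0,7.29],
    [0,0,7.29],
    [0,0,7.29],
    [0,0,7.29],
    [0,0,0],
    [0,0,0],
    [0,0,0],
    [0,0,0]
  ],
  "hand": [0,0,0,0,0,0,0,0]
}}

```text
time: 3.4
tool_pos: [0.4236, 0.0967, 0.1334]
tcp_rot: [3.13, 0.032, -0.009]
wrist_force: [0.1, -0.3, -0.5]
width: 0.0
```

```bash
python3 - <<'E'
from plan import *
p=[.509,.0683,.081]
where(p)
plan([fx2w(p,[-.078,.034,.10])[0],fx2w(p,[-.078,.034,.031])[0]],[.081-np.pi/2]*2,[2,6])
E
```

```text
t 3.4 fx [-0.0828  0.0352  0.1334] psi -1.5500340469127052 F [ 0.1 -0.3 -0.5] w 0.00011529749645438648
slide [[0.0025, 0.0003, 0.0167], [0.0025, 0.0005, 0.0167], [0.0, -0.0, 0.0115], [0.0, -0.0, 0.0115], [0.0, -0.0, 0.0115], [0.0, -0.0, 0.0115], [0.0, -0.0, 0.0115], [0.0, -0.0, 0.0115]]
ang [[0.31, 0.18, -1.73], [0.31, 0.18, -1.73], [-0.0, 0.0, 0.0], [-0.0, 0.0, 0.0], [-0.0, 0.0, 0.0], [-0.0, 0.0, 0.0], [-0.0, 0.0, 0.0], [-0.0, 0.0, 0.0]]
end [0.42850122 0.09583514 0.03102036]
```

>>> {"name": "arm_command", "arguments": {
  "slide": [
    [0.0025,0.0003,0.0167],
    [0.0025,0.0005,0.0167],
    [0,0,0.0115],
    [0,0,0.0115],
    [0,0,0.0115],
    [0,0,0.0115],
    [0,0,0.01],
    [0,0,0]
  ],
  "angular": [
    [0.3,0.2,-1.73],
    [0.3,0.2,-1.73],
    [0,0,0],
    [0,0,0],
    [0,0,0],
    [0,0,0],
    [0,0,0],
    [0,0,0]
  ],
  "hand": [0,0,0,0,0,0,0,0]
}}

```text
time: 4.2
tool_pos: [0.4335, 0.0957, 0.0427]
tcp_rot: [-3.138, -0.133, -0.013]
wrist_force: [-0.7, 0.1, -0.4]
width: -0.002
```

```bash
python3 - <<'E'
from plan import *
p=[.509,.0683,.081]
where(p)
c=bot.get_calibration("wrist");im=bot.read_camera("wrist");cv2.imwrite("pics/w2.png",im[:,:,::-1])
im=bot.read_camera("side");cv2.imwrite("pics/s2.png",cv2.resize(im[195:295,260:380],None,fx=6,fy=6,interpolation=cv2.INTER_CUBIC)[:,:,::-1])
plan([fx2w(p,[-.078,.034,.031])[0],fx2w(p,[-.032,.033,.031])[0]],[.081-np.pi/2]*2,[2,12])
E
```

```text
t 4.2 fx [-0.0731  0.0334  0.0427] psi -1.486108837504453 F [-0.7  0.1 -0.4] w -0.002268455170498472
slide [[-0.0031, -0.0002, 0.0065], [-0.003, -0.0002, 0.0065], [0.0038, 0.0001, -0.0], [0.0038, 0.0001, -0.0], [0.0038, 0.0001, -0.0], [0.0038, 0.0001, -0.0], [0.0038, 0.0001, -0.0], [0.0038, 0.0001, -0.0]]
ang [[-0.01, -0.3, 0.11], [-0.01, -0.3, 0.11], [-0.0, 0.0, -0.0], [-0.0, 0.0, -0.0], [-0.0, 0.0, -0.0], [-0.0, 0.0, -0.0], [-0.0, 0.0, -0.0], [-0.0, 0.0, -0.0]]
slide [[0.0038, 0.0001, -0.0], [0.0038, 0.0001, -0.0], [0.0038, 0.0001, -0.0], [0.0038, 0.0001, -0.0], [0.0038, 0.0001, -0.0], [0.0038, 0.0001, -0.0]]
ang [[-0.0, 0.0, -0.0], [-0.0, 0.0, -0.0], [-0.0, 0.0, -0.0], [-0.0, 0.0, -0.0], [-0.0, 0.0, -0.0], [-0.0, 0.0, -0.0]]
end [0.47407489 0.0983096  0.03095854]
```

View pics/w2.png

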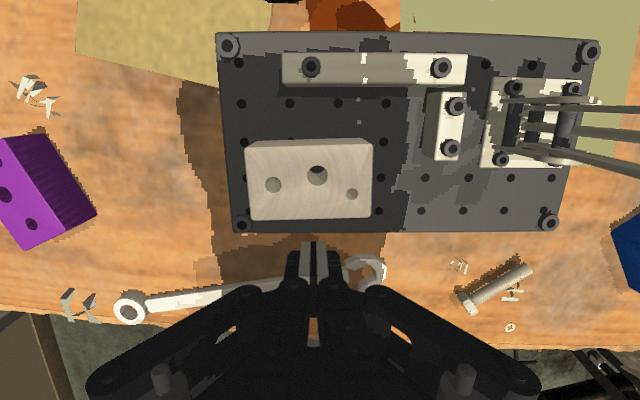

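View pics/s2.png

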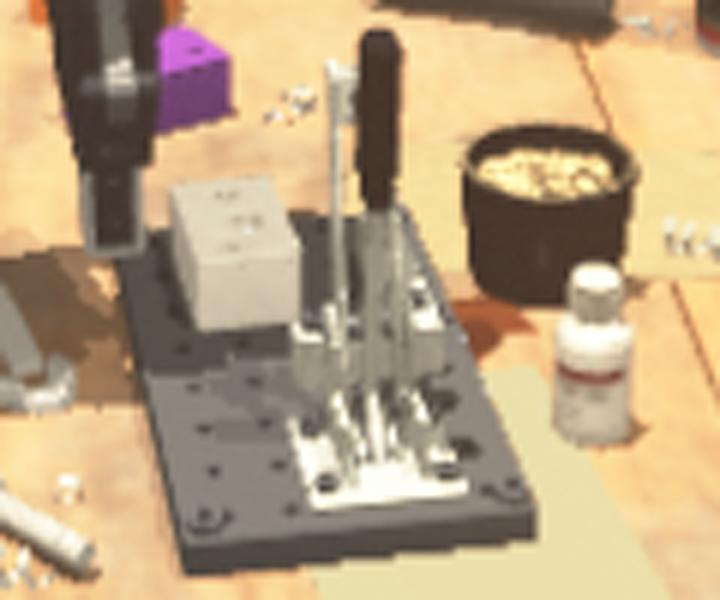

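```bash
python3 - <<'E'
import cv2
t=cv2.imread("pics/w2.png")
cv2.imwrite("pics/w2a.png",cv2.resize(t[25:245,205:405],None,fx=3.6,fy=3.6,interpolation=cv2.INTER_CUBIC)[:600])
cv2.imwrite("pics/w2b.png",cv2.resize(t[25:185,400:610],None,fx=3.6,fy=3.6,interpolation=cv2.INTER_CUBIC))
E
```

```text
(no output)
```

View pics/w2a.png

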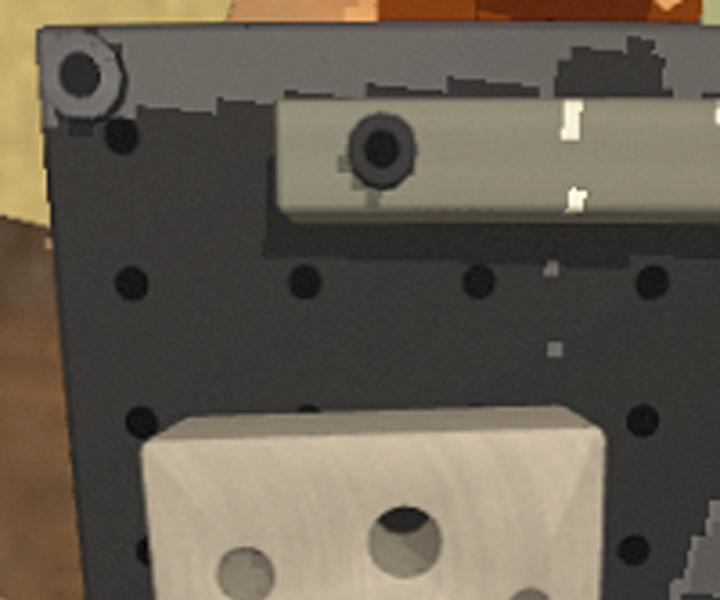

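View pics/w2b.png

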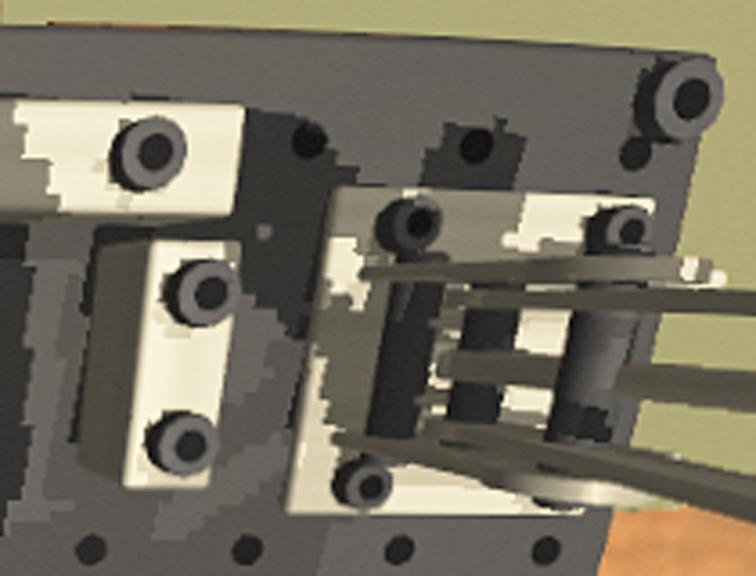

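```bash
cat > m3.py <<'E'
from h import *
W=bot.get_calibration("wrist") # arm has not moved
a=lambda u:z2px([u],205,25,3.6);b=lambda u:z2px([u],400,25,3.6)
e=lambda u:np.array([u],float)
M=[(a((40,30)),0,47,15),(a((300,23)),0,47,15),(b((100,29)),0,47,15),(b((600,48)),0,47,15),
(a((50,200)),1,83,15),(a((75,480)),1,83,15),(b((715,56)),1,-127,15),(b((607,560)),1,-127,15),
(a((320,213)),0,19,35),(a((650,211)),0,19,35),(b((150,212)),0,19,35),
(b((148,260)),1,-31,35),(b((129,450)),1,-31,35),(b((93,260)),1,-31,15),(b((80,450)),1,-31,15)]
def f(p):
    o=[]
    for u,x,k,z in M:
        X=onz(W,u,z/1e3)[0];d=X[:2]-p[:2];C,s=np.cos(p[2]),np.sin(p[2])
        o.append(((C*d[0]+s*d[1],-s*d[0]+C*d[1])[x]*1e3-k))
    return np.array(o)
r=least_squares(f,[.509,.069,.08],loss="soft_l1",x_scale=[.01]*3);print(r.x,np.round(f(r.x),1))
p=r.x
bp=np.r_[a((143,447)),a((603,432)),e((371.5,216)),e((249.5,221))]
bX=np.array([(19,31,43),(19,-31,43),(-19,-31,43),(-19,31,43)])/1e3
rb=least_squares(lambda q:(proj(W,fx2w(q,bX))-bp).ravel(),p);print(rb.x,np.round(rb.fun,1))
c,s=np.cos(p[2]),np.sin(p[2]);d=rb.x-p;print("block in fx",(c*d[0]+s*d[1],-s*d[0]+c*d[1],d[2]))
E
python3 m3.py
```

```text
[0.51003202 0.06876438 0.09108967] [-0.2  0.  -0.6 -0.7  0.2  0.4  0.6 -0.6  0.3  0.4  0.5  0.1 -0.2  0.2
 -0.8]
[0.47875471 0.09975375 0.11972644] [-0.8 -0.6  0.1 -1.  -1.3  1.5  2.   0.2]
block in fx (np.float64(-0.028328725541113077), np.float64(0.033705999232909824), np.float64(0.02863676738881249))
```

```bash
python3 - <<'E'
from plan import *
p=[.510,.0688,.091]
where(p)
plan([fx2w(p,[-.073,.034,.030])[0],fx2w(p,[-.036,.034,.030])[0]],[.091-np.pi/2]*2,[2,12])
E
```

```text
t 4.3 fx [-0.0727  0.0339  0.044 ] psi -1.4860880007359263 F [-0.8 -0.7 -0.3] w 0.0002537031453982338
slide [[-0.0002, -0.0001, 0.007], [-0.0002, -0.0001, 0.007], [0.0031, 0.0, 0.0], [0.0031, 0.0, 0.0], [0.0031, 0.0, 0.0], [0.0031, 0.0, 0.0], [0.0031, 0.0, 0.0], [0.0031, 0.0, 0.0]]
ang [[-0.01, -0.3, -0.18], [-0.01, -0.3, -0.18], [0.0, 0.0, -0.0], [0.0, 0.0, -0.0], [0.0, 0.0, -0.0], [0.0, 0.0, -0.0], [0.0, 0.0, -0.0], [0.0, 0.0, -0.0]]
slide [[0.0031, 0.0, 0.0], [0.0031, 0.0, 0.0], [0.0031, 0.0, 0.0], [0.0031, 0.0, 0.0], [0.0031, 0.0, 0.0], [0.0031, 0.0, 0.0]]
ang [[0.0, 0.0, -0.0], [0.0, 0.0, -0.0], [0.0, 0.0, -0.0], [0.0, 0.0, -0.0], [0.0, 0.0, -0.0], [0.0, 0.0, -0.0]]
end [0.4712769  0.09947968 0.03000401]
```

>>> {"name": "arm_command", "arguments": {
  "slide": [
    [0,0,0.007],
    [0,0,0.006],
    [0.003,0,0],
    [0.003,0,0],
    [0.003,0,0],
    [0.003,0,0],
    [0.003,0,0],
    [0.003,0,0]
  ],
  "angular": [
    [0,-0.3,-0.2],
    [0,-0.3,-0.2],
    [0,0,0],
    [0,0,0],
    [0,0,0],
    [0,0,0],
    [0,0,0],
    [0,0,0]
  ],
  "hand": [0,0,0,0,0,0,0,0]
}}

```text
time: 5.1
tool_pos: [0.4534, 0.0979, 0.0314]
tcp_rot: [-3.138, -0.145, 0.004]
wrist_force: [-3.9, 0.4, 2.7]
width: 0.002
```

```bash
python3 - <<'E'
from plan import *
p=[.510,.0688,.091]
where(p)
plan([fx2w(p,[-.036,.034,.030])[0]],[.091-np.pi/2],[8])
c=bot.get_calibration("wrist");im=bot.read_camera("wrist");cv2.imwrite("pics/w3.png",im[:,:,::-1])
E
```

```text
t 5.1 fx [-0.0537  0.0341  0.0314] psi -1.4783055487025054 F [-3.9  0.4  2.7] w 0.0015551220110534719
slide [[0.0022, 0.0, 0.0002], [0.0022, 0.0, 0.0002], [0.0022, 0.0, 0.0002], [0.0022, 0.0, 0.0002], [0.0022, 0.0, 0.0002], [0.0022, 0.0, 0.0002], [0.0022, 0.0, 0.0002], [0.0022, 0.0, 0.0002]]
ang [[-0.0, 0.02, 0.01], [-0.0, 0.02, 0.01], [-0.0, 0.02, 0.01], [-0.0, 0.02, 0.01], [-0.0, 0.02, 0.01], [-0.0, 0.02, 0.01], [-0.0, 0.02, 0.01], [-0.0, 0.02, 0.01]]
end [0.47093288 0.09953784 0.02976066]
```

View pics/w3.png

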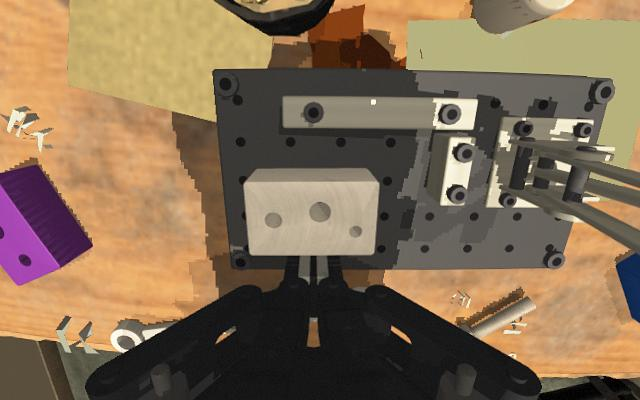

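>>> {"name": "arm_command", "arguments": {
  "slide": [
    [0.0023,0,0.0002],
    [0.0023,0,0.0002],
    [0.0023,0,0],
    [0.0023,0,0],
    [0.0023,0,0],
    [0.0023,0,0],
    [0.0023,0,0],
    [0.0023,0,0]
  ],
  "angular": [
    [0,0,0],
    [0,0,0],
    [0,0,0],
    [0,0,0],
    [0,0,0],
    [0,0,0],
    [0,0,0],
    [0,0,0]
  ],
  "hand": [0,0,0,0,0,0,0,0]
}}

```text
time: 5.95
tool_pos: [0.4724, 0.0996, 0.0307]
tcp_rot: [-3.138, -0.145, 0.007]
wrist_force: [-3.5, -0.3, 3.6]
width: -0.003
```

```bash
python3 - <<'E'
from plan import *
p=[.510,.0688,.091]
where(p)
c=bot.get_calibration("wrist");im=bot.read_camera("wrist");cv2.imwrite("pics/w4.png",im[:,:,::-1])
E
```

```text
t 5.95 fx [-0.0347  0.0341  0.0307] psi -1.478333951266422 F [-3.5 -0.3  3.6] w -0.0033442536914082403
```

View pics/w4.png

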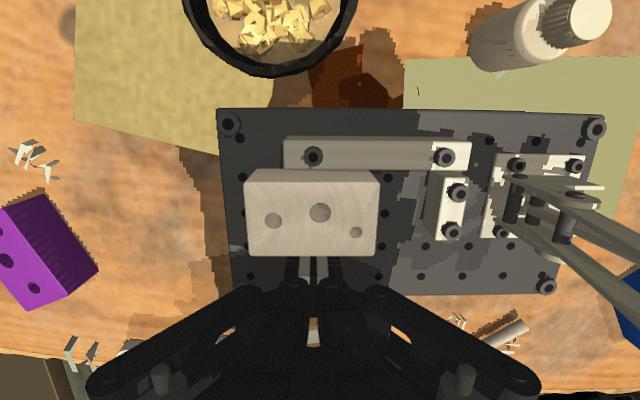

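>>> {"name": "arm_command", "arguments": {
  "slide": [
    [0.0012,0,0],
    [0.0012,0,0],
    [0.001,0,0],
    [0.001,0,0],
    [0.001,0,0],
    [0.0,0,0],
    [0.0,0,0],
    [0.0,0,0]
  ],
  "angular": [
    [0,0,0],
    [0,0,0],
    [0,0,0],
    [0,0,0],
    [0,0,0],
    [0,0,0],
    [0,0,0],
    [0,0,0]
  ],
  "hand": [0,0,0,0,0,0,0,0]
}}

```text
time: 6.8
tool_pos: [0.4755, 0.0998, 0.0301]
tcp_rot: [3.138, 0.145, -0.017]
wrist_force: [-4.2, 0.1, 2.5]
width: 0.002
```

```bash
python3 - <<'E'
from plan import *
p=[.510,.0688,.091]
where(p)
E
```

```text
t 6.8 fx [-0.0316  0.0341  0.0301] psi -1.4783717283118094 F [-4.2  0.1  2.5] w 0.0024159959098156818
```

>>> {"name": "arm_command", "arguments": {
  "slide": [
    [0.0015,0,0],
    [0.0015,0,0],
    [0.0015,0,0],
    [0.0015,0,0],
    [0.0,0,0],
    [0.0,0,0],
    [0.0,0,0],
    [0.0,0,0]
  ],
  "angular": [
    [0,0,0],
    [0,0,0],
    [0,0,0],
    [0,0,0],
    [0,0,0],
    [0,0,0],
    [0,0,0],
    [0,0,0]
  ],
  "hand": [0,0,0,0,0,0,0,0]
}}

```text
time: 7.6
tool_pos: [0.4753, 0.0998, 0.0292]
tcp_rot: [3.137, 0.145, -0.039]
wrist_force: [-4.1, 0.3, 2.3]
width: 0.001
```

```bash
python3 - <<'E'
from plan import *
p=[.510,.0688,.091]
where(p)
c=bot.get_calibration("wrist");im=bot.read_camera("wrist");cv2.imwrite("pics/w5.png",im[:,:,::-1])
E
```

```text
t 7.6 fx [-0.0317  0.0341  0.0292] psi -1.4784957340463978 F [-4.1  0.3  2.3] w 0.0008862487766688044
```

View pics/w5.png

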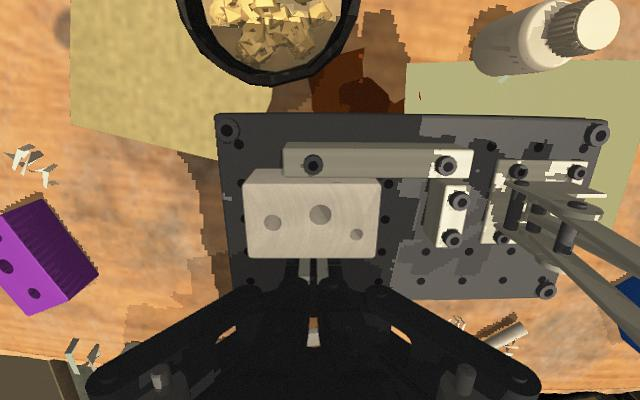

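```bash
python3 - <<'E'
import cv2
t=cv2.imread("pics/w5.png")
cv2.imwrite("pics/w5a.png",cv2.resize(t[135:275,230:400],None,fx=4.2,fy=4.2,interpolation=cv2.INTER_CUBIC))
E
```

```text
(no output)
```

View pics/w5a.png

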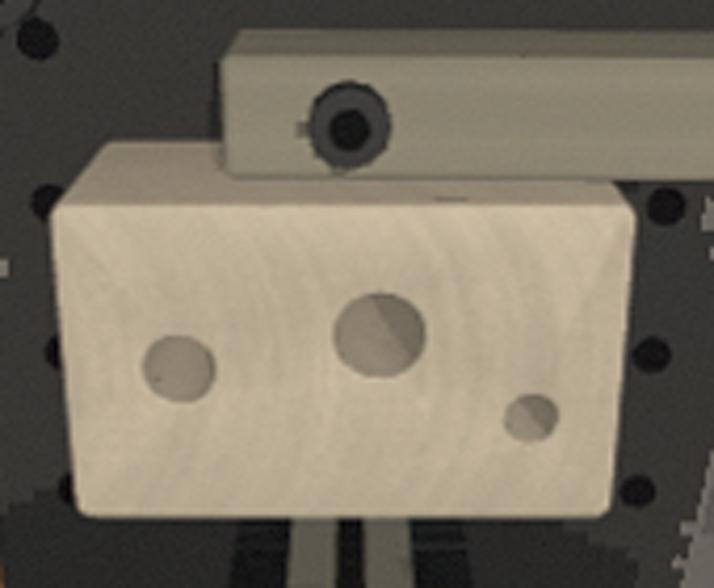

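```bash
cat > m5.py <<'E'
from h import *
W=bot.get_calibration("wrist")
a=lambda u:z2px([u],230,135,4.2)
def fxc(u,z,p=[.510,.0688,.091]):
    X=onz(W,a(u),z)[0];d=X[:2]-p[:2];C,s=np.cos(p[2]),np.sin(p[2]);return np.round(1e3*np.array([C*d[0]+s*d[1],-s*d[0]+C*d[1]]),1)
for n,u,z in [("fenceL",(250,178),.035),("fenceR",(600,181),.035),("fenceR2",(700,180),.035),("topL",(80,205),.043),("topR",(610,205),.043),("bot",(160,142),.015),("botm x",(90,517),.043),("botm r",(600,517),.043),("left",(65,350),.043),("right",(622,350),.043)]: print(n,fxc(u,z))
E
python3 m5.py
```

```text
fenceL [18.5 43.4]
fenceR [18.3  4.6]
fenceR2 [18.4 -6.6]
topL [17.8 60.6]
topR [17.9  5.1]
bot [17.7 56.5]
botm x [-19.9  62.4]
botm r [-19.7   3.3]
left [ 1.2 63.5]
right [1.3 2.5]
```

```bash
python3 - <<'E'
from plan import *
p=[.510,.0688,.091]
where(p)
P=lambda x,y,z:fx2w(p,[x,y,z])[0]
plan([P(-.06,.034,.032),P(-.06,.04,.08),P(-.003,.1,.085),P(-.003,.1,.045)],[.091-np.pi/2]*2+[.091]*2,[2,3,11,4])
E
```

```text
t 7.65 fx [-0.0317  0.0341  0.0292] psi -1.4785576235238644 F [-3.6 -0.8  3.4] w -0.004425817101443057
slide [[-0.0142, 0.0, -0.0011], [-0.0142, 0.0, -0.0012], [0.0, -0.002, -0.016], [0.0, -0.002, -0.016], [0.0, -0.002, -0.016], [0.0052, -0.0055, -0.0005], [0.0059, -0.0047, -0.0005], [0.0065, -0.0038, -0.0005]]
ang [[0.0, 0.71, 0.04], [0.0, 0.71, 0.04], [0.0, 0.0, -0.0], [0.0, 0.0, -0.0], [0.0, 0.0, -0.0], [0.0, 0.0, -8.18], [0.0, 0.0, -8.18], [0.0, 0.0, -8.18]]
slide [[0.007, -0.0028, -0.0005], [0.0073, -0.0018, -0.0005], [0.0075, -0.0007, -0.0005], [0.0075, 0.0003, -0.0005], [0.0074, 0.0014, -0.0005], [0.0071, 0.0025, -0.0005], [0.0067, 0.0034, -0.0005], [0.0061, 0.0044, -0.0005]]
ang [[0.0, 0.0, -8.18], [0.0, 0.0, -8.18], [0.0, 0.0, -8.18], [0.0, 0.0, -8.18], [0.0, 0.0, -8.18], [0.0, 0.0, -8.18], [0.0, 0.0, -8.18], [0.0, 0.0, -8.18]]
slide [[-0.0, 0.0, 0.0101], [-0.0, 0.0, 0.0101], [-0.0, 0.0, 0.0101], [-0.0, 0.0, 0.0101]]
ang [[-0.0, 0.0, -0.01], [-0.0, 0.0, -0.01], [-0.0, 0.0, -0.01], [-0.0, 0.0, -0.01]]
end [0.49789368 0.16818727 0.04509624]
```

>>> {"name": "arm_command", "arguments": {
  "slide": [
    [-0.0142,0,-0.0011],
    [-0.0142,0,-0.0012],
    [0,-0.002,-0.016],
    [0,-0.002,-0.016],
    [0,-0.002,-0.016],
    [0.0052,-0.0055,-0.0005],
    [0.0059,-0.0047,-0.0005],
    [0.0065,-0.0038,-0.0005]
  ],
  "angular": [
    [0,0.71,0],
    [0,0.71,0],
    [0,0,0],
    [0,0,0],
    [0,0,0],
    [0,0,-8.18],
    [0,0,-8.18],
    [0,0,-8.18]
  ],
  "hand": [0,0,0,0,0,0,0,0]
}}

```text
time: 8.45
tool_pos: [0.4709, 0.1226, 0.0869]
tcp_rot: [3.027, 0.828, 0.043]
wrist_force: [-0.2, 1.3, -0.1]
width: -0.0
```

>>> {"name": "arm_command", "arguments": {
  "slide": [
    [0.007,-0.0028,-0.0005],
    [0.0073,-0.0018,-0.0005],
    [0.0075,-0.0007,-0.0005],
    [0.0075,0.0003,-0.0005],
    [0.0074,0.0014,-0.0005],
    [0.0071,0.0025,-0.0005],
    [0.0067,0.0034,-0.0005],
    [0.0061,0.0044,-0.0005]
  ],
  "angular": [
    [0,0,-8.18],
    [0,0,-8.18],
    [0,0,-8.18],
    [0,0,-8.18],
    [0,0,-8.18],
    [0,0,-8.18],
    [0,0,-8.18],
    [0,0,-8.18]
  ],
  "hand": [0,0,0,0,0,0,0,0]
}}

```text
time: 9.25
tool_pos: [0.5214, 0.1758, 0.0976]
tcp_rot: [2.019, 2.358, 0.07]
wrist_force: [-0.6, -0.1, 0.6]
width: 0.001
```

```bash
python3 - <<'E'
from plan import *
p=[.510,.0688,.091]
where(p)
P=lambda x,y,z:fx2w(p,[x,y,z])[0]
plan([P(-.003,.098,.07),P(-.003,.098,.032)],[.091]*2,[3,5])
c=bot.get_calibration("wrist");im=bot.read_camera("wrist");cv2.imwrite("pics/w6.png",im[:,:,::-1])
E
```

```text
t 9.25 fx [0.021  0.1056 0.0976] psi 0.15430578322900781 F [-0.6 -0.1  0.6] w 0.0009252389448603105
slide [[-0.002, -0.0087, 0.0087], [-0.0022, -0.0085, 0.0089], [-0.0024, -0.0082, 0.009], [0.0, 0.0, 0.0076], [0.0, 0.0, 0.0076], [0.0, 0.0, 0.0076], [0.0, 0.0, 0.0076], [0.0, 0.0, 0.0076]]
ang [[1.1, -0.06, 1.21], [1.1, -0.06, 1.21], [1.1, -0.06, 1.21], [0.0, -0.0, -0.0], [0.0, -0.0, -0.0], [0.0, -0.0, -0.0], [0.0, -0.0, -0.0], [0.0, -0.0, -0.0]]
end [0.49808812 0.16609534 0.0319822 ]
```

View pics/w6.png

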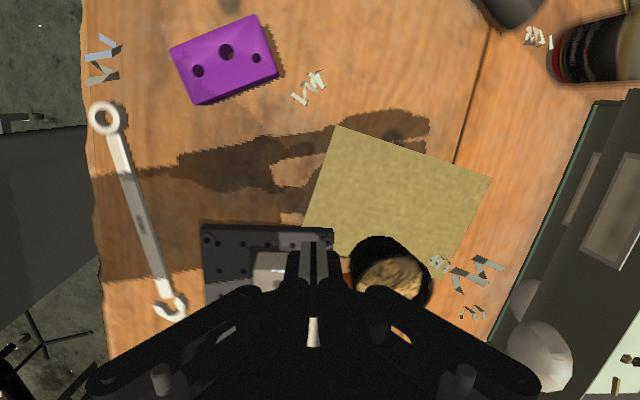

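>>> {"name": "arm_command", "arguments": {
  "slide": [
    [-0.002,-0.0087,0.0087],
    [-0.0022,-0.0085,0.0089],
    [-0.0024,-0.0082,0.009],
    [0,0,0.0076],
    [0,0,0.0076],
    [0,0,0.0076],
    [0,0,0.007],
    [0,0,0.004]
  ],
  "angular": [
    [1.1,0,1.21],
    [1.1,0,1.21],
    [1.1,0,1.21],
    [0,0,0],
    [0,0,0],
    [0,0,0],
    [0,0,0],
    [0,0,0]
  ],
  "hand": [0,0,0,0,0,0,0,0]
}}

```text
time: 10.1
tool_pos: [0.4977, 0.1654, 0.0308]
tcp_rot: [-2.129, -2.306, -0.003]
wrist_force: [-0.7, -0.7, -0.3]
width: 0.002
```

```bash
python3 - <<'E'
from plan import *
p=[.510,.0688,.091]
where(p)
P=lambda x,y,z:fx2w(p,[x,y,z])[0]
plan([P(-.003,.09,.031),P(-.003,.048,.03)],[.091]*2,[2,14])
E
```

```text
t 10.1 fx [-0.0034  0.0974  0.0308] psi 0.07964350030057446 F [-0.7 -0.7 -0.3] w 0.0016126790670469011
slide [[-0.0037, 0.0003, -0.0001], [-0.0037, 0.0002, -0.0001], [-0.003, -0.0, 0.0001], [-0.003, -0.0, 0.0001], [-0.003, -0.0, 0.0001], [-0.003, -0.0, 0.0001], [-0.003, -0.0, 0.0001], [-0.003, -0.0, 0.0001]]
ang [[-0.02, -0.11, -0.33], [-0.02, -0.11, -0.33], [-0.0, -0.0, 0.0], [-0.0, -0.0, 0.0], [-0.0, -0.0, 0.0], [-0.0, -0.0, 0.0], [-0.0, -0.0, 0.0], [-0.0, -0.0, 0.0]]
slide [[-0.003, -0.0, 0.0001], [-0.003, -0.0, 0.0001], [-0.003, -0.0, 0.0001], [-0.003, -0.0, 0.0001], [-0.003, -0.0, 0.0001], [-0.003, -0.0, 0.0001], [-0.003, -0.0, 0.0001], [-0.003, -0.0, 0.0001]]
ang [[-0.0, -0.0, 0.0], [-0.0, -0.0, 0.0], [-0.0, -0.0, 0.0], [-0.0, -0.0, 0.0], [-0.0, -0.0, 0.0], [-0.0, -0.0, 0.0], [-0.0, -0.0, 0.0], [-0.0, -0.0, 0.0]]
end [0.50265667 0.11627632 0.02954716]
```

>>> {"name": "arm_command", "arguments": {
  "slide": [
    [-0.0037,0.0002,0],
    [-0.0037,0.0002,0],
    [-0.003,0,0],
    [-0.003,0,0],
    [-0.003,0,0],
    [-0.003,0,0],
    [-0.003,0,0],
    [-0.003,0,0]
  ],
  "angular": [
    [0,0,-0.33],
    [0,0,-0.33],
    [0,0,0],
    [0,0,0],
    [0,0,0],
    [0,0,0],
    [0,0,0],
    [0,0,0]
  ],
  "hand": [0,0,0,0,0,0,0,0]
}}

```text
time: 10.9
tool_pos: [0.5015, 0.1388, 0.0313]
tcp_rot: [-2.115, -2.319, -0.006]
wrist_force: [-0.1, 1.9, -1.0]
width: -0.002
```

>>> {"name": "arm_command", "arguments": {
  "slide": [
    [-0.003,0,0],
    [-0.003,0,0],
    [-0.003,0,0],
    [-0.003,0,0],
    [-0.003,0,0],
    [-0.002,0,0],
    [-0.002,0,0],
    [-0.002,0,0]
  ],
  "angular": [
    [0,0,0],
    [0,0,0],
    [0,0,0],
    [0,0,0],
    [0,0,0],
    [0,0,0],
    [0,0,0],
    [0,0,0]
  ],
  "hand": [0,0,0,0,0,0,0,0]
}}

```text
time: 11.7
tool_pos: [0.5035, 0.1165, 0.0312]
tcp_rot: [-2.115, -2.318, -0.007]
wrist_force: [-0.7, 1.6, -0.6]
width: 0.003
```

```bash
python3 - <<'E'
from plan import *
p=[.510,.0688,.091]
where(p)
im=bot.read_camera("top");cv2.imwrite("pics/t7.png",cv2.resize(im[165:265,280:400],None,fx=6,fy=6,interpolation=cv2.INTER_CUBIC)[:,:,::-1])
E
```

```text
t 11.7 fx [-0.0022  0.0481  0.0312] psi 0.09159132211037332 F [-0.7  1.6 -0.6] w 0.003432412581866007
```

View pics/t7.png

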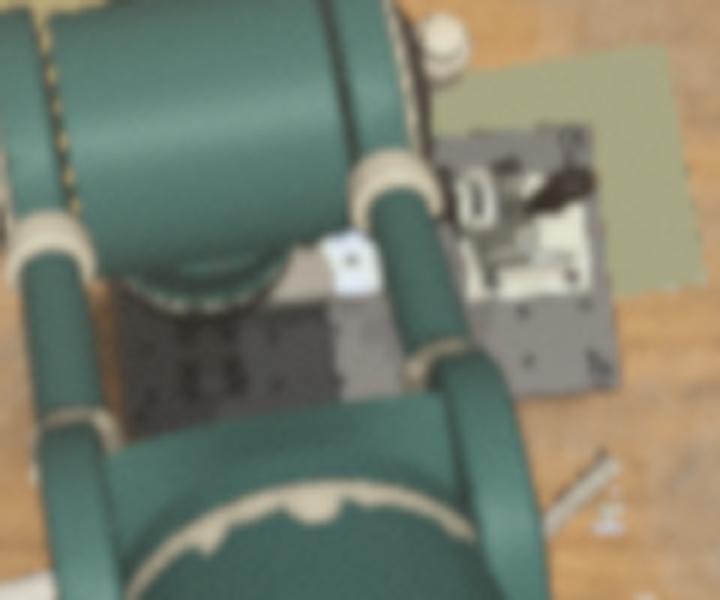

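>>> {"name": "arm_command", "arguments": {
  "slide": [
    [-0.0015,0,0],
    [-0.0015,0,0],
    [-0.0015,0,0],
    [-0.0015,0,0],
    [-0.0015,0,0],
    [-0.0015,0,0],
    [-0.0015,0,0],
    [-0.0015,0,0]
  ],
  "angular": [
    [0,0,0],
    [0,0,0],
    [0,0,0],
    [0,0,0],
    [0,0,0],
    [0,0,0],
    [0,0,0],
    [0,0,0]
  ],
  "hand": [0,0,0,0,0,0,0,0]
}}

```text
time: 12.55
tool_pos: [0.504, 0.1128, 0.0315]
tcp_rot: [-2.115, -2.303, -0.025]
wrist_force: [0.0, 8.3, -0.2]
width: -0.004
```

```bash
python3 - <<'E'
from plan import *
p=[.510,.0688,.091]
where(p)
im=bot.read_camera("wrist");cv2.imwrite("pics/w8.png",im[:,:,::-1])
im=bot.read_camera("side");cv2.imwrite("pics/s8.png",cv2.resize(im[195:295,260:380],None,fx=6,fy=6,interpolation=cv2.INTER_CUBIC)[:,:,::-1])
E
```

```text
t 12.55 fx [-0.002   0.0443  0.0315] psi 0.08519380170822649 F [ 0.   8.3 -0.2] w -0.0036799015893070096
```

View pics/s8.png

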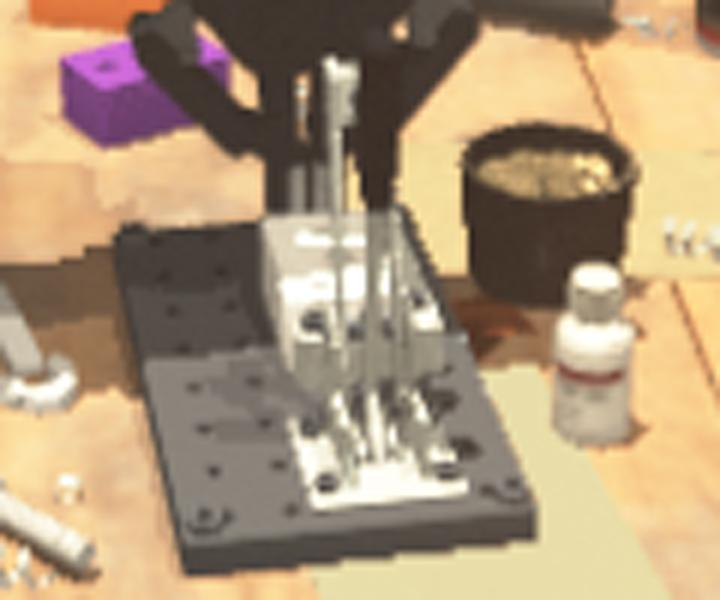

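View pics/w8.png

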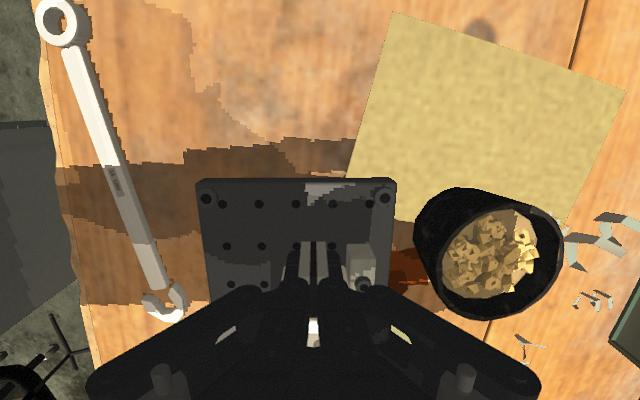

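```bash
python3 - <<'E'
from plan import *
p=[.510,.0688,.091]
P=lambda x,y,z:fx2w(p,[x,y,z])[0]
plan([P(-.002,.0403,.031)],[.091],[2])
E
```

```text
slide [[-0.002, 0.0, 0.0002], [-0.002, 0.0, 0.0002]]
ang [[0.05, -0.62, -0.17], [0.05, -0.62, -0.17]]
end [0.50432348 0.10877751 0.03106241]
```

>>> {"name": "arm_command", "arguments": {
  "slide": [
    [-0.002,0,0],
    [-0.003,0,0],
    [-0.003,0,0],
    [-0.003,0,0],
    [-0.003,0,0],
    [-0.003,0,0],
    [-0.003,0,0],
    [-0.003,0,0]
  ],
  "angular": [
    [0,-1,-0.2],
    [0,-1,-0.2],
    [0,-0.5,0],
    [0,-0.5,0],
    [0,-0.5,0],
    [0,-0.5,0],
    [0,-0.5,0],
    [0,-0.5,0]
  ],
  "hand": [0,0,0,0,0,0,0,0]
}}

```text
time: 13.45
tool_pos: [0.504, 0.1126, 0.0312]
tcp_rot: [2.118, 2.287, -0.025]
wrist_force: [-0.7, 14.0, -2.7]
width: -0.002
```

```bash
python3 - <<'E'
from plan import *
p=[.510,.0688,.091]
where(p);R=Rn.from_rotvec(bot.read_state()["tcp_rot"]).as_matrix();print(R[:,2])
im=bot.read_camera("side");cv2.imwrite("pics/s9.png",cv2.resize(im[195:295,260:380],None,fx=6,fy=6,interpolation=cv2.INTER_CUBIC)[:,:,::-1])
E
```

```text
t 13.45 fx [-0.002   0.0441  0.0312] psi 0.0766886797137439 F [-0.7 14.  -2.7] w -0.0020952069330706868
[ 0.0068866  -0.02837499 -0.99957363]
```

View pics/s9.png

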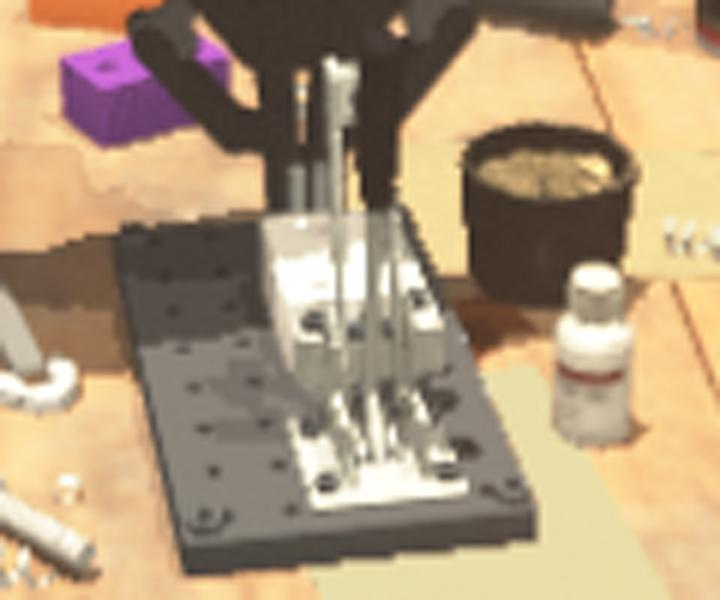

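```bash
python3 - <<'E'
from plan import *
p=[.510,.0688,.091]
P=lambda x,y,z:fx2w(p,[x,y,z])[0]
plan([P(-.002,.065,.031),P(-.01,.07,.08),P(-.07,.02,.08)],[.091,.091,.091-np.pi/2],[2,3,11])
E
```

```text
slide [[0.0104, -0.0002, -0.0002], [0.0104, -0.0001, -0.0], [0.0017, -0.0027, -0.0163], [0.0017, -0.0027, -0.0163], [0.0017, -0.0027, -0.0163], [-0.0045, -0.0054, -0.0], [-0.0053, -0.0047, -0.0], [-0.0059, -0.0039, -0.0]]
ang [[0.13, 0.83, -0.41], [0.13, 0.83, -0.41], [-0.0, 0.0, 0.0], [-0.0, 0.0, 0.0], [-0.0, 0.0, 0.0], [0.0, 0.0, 8.18], [0.0, 0.0, 8.18], [0.0, 0.0, 8.18]]
slide [[-0.0064, -0.0031, -0.0], [-0.0068, -0.0021, -0.0], [-0.007, -0.0011, -0.0], [-0.0071, -0.0001, -0.0], [-0.007, 0.0009, -0.0], [-0.0068, 0.0019, -0.0], [-0.0065, 0.0028, -0.0], [-0.006, 0.0037, -0.0]]
ang [[0.0, 0.0, 8.18], [0.0, 0.0, 8.18], [0.0, 0.0, 8.18], [0.0, 0.0, 8.18], [0.0, 0.0, 8.18], [0.0, 0.0, 8.18], [0.0, 0.0, 8.18], [0.0, 0.0, 8.18]]
end [0.43871716 0.08236241 0.07988719]
```

>>> {"name": "arm_command", "arguments": {
  "slide": [
    [0.0104,0,0],
    [0.0104,0,0],
    [0.0017,-0.0027,-0.0163],
    [0.0017,-0.0027,-0.0163],
    [0.0017,-0.0027,-0.0163],
    [-0.0045,-0.0054,0],
    [-0.0053,-0.0047,0],
    [-0.0059,-0.0039,0]
  ],
  "angular": [
    [0,0.83,-0.41],
    [0,0.83,-0.41],
    [0,0,0],
    [0,0,0],
    [0,0,0],
    [0,0,8.18],
    [0,0,8.18],
    [0,0,8.18]
  ],
  "hand": [0,0,0,0,0,0,0,0]
}}

```text
time: 14.3
tool_pos: [0.4792, 0.1241, 0.082]
tcp_rot: [2.568, 1.805, 0.009]
wrist_force: [-0.4, -0.2, 0.6]
width: -0.0
```

>>> {"name": "arm_command", "arguments": {
  "slide": [
    [-0.0064,-0.0031,0],
    [-0.0068,-0.0021,0],
    [-0.007,-0.0011,0],
    [-0.0071,0,0],
    [-0.007,0.0009,0],
    [-0.0068,0.0019,0],
    [-0.0065,0.0028,0],
    [-0.006,0.0037,0]
  ],
  "angular": [
    [0,0,8.18],
    [0,0,8.18],
    [0,0,8.18],
    [0,0,8.18],
    [0,0,8.18],
    [0,0,8.18],
    [0,0,8.18],
    [0,0,8.18]
  ],
  "hand": [0,0,0,0,0,0,0,0]
}}

```text
time: 15.1
tool_pos: [0.4376, 0.0824, 0.0828]
tcp_rot: [3.141, 0.06, 0.013]
wrist_force: [0.3, -0.5, 0.1]
width: 0.001
```

```bash
python3 - <<'E'
from plan import *
p=[.510,.0688,.091]
where(p)
P=lambda x,y,z:fx2w(p,[x,y,z])[0]
plan([P(-.065,.02,.07),P(-.065,.02,.032)],[.091-np.pi/2]*2,[3,5])
c=bot.get_calibration("wrist");im=bot.read_camera("wrist");cv2.imwrite("pics/w10.png",im[:,:,::-1])
import pickle;pickle.dump(c,open("w10.pkl","wb"))
E
```

```text
t 15.1 fx [-0.0709  0.0201  0.0828] psi -1.5328193080759702 F [ 0.3 -0.5  0.1] w 0.0012173023394990113
slide [[0.0019, -0.0001, 0.0043], [0.0019, -0.0, 0.0043], [0.002, 0.0, 0.0043], [0.0, 0.0, 0.0076], [0.0, 0.0, 0.0076], [0.0, 0.0, 0.0076], [0.0, 0.0, 0.0076], [0.0, 0.0, 0.0076]]
ang [[0.01, -0.16, -1.01], [0.01, -0.16, -1.01], [0.01, -0.16, -1.01], [-0.0, 0.0, -0.0], [-0.0, 0.0, -0.0], [-0.0, 0.0, -0.0], [-0.0, 0.0, -0.0], [-0.0, 0.0, -0.0]]
end [0.44340877 0.08280959 0.03192656]
```

View pics/w10.png

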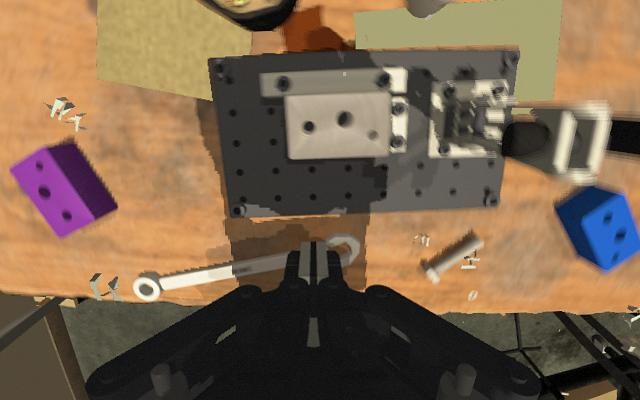

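>>> {"name": "arm_command", "arguments": {
  "slide": [
    [0.0019,0,0.0043],
    [0.0019,0,0.0043],
    [0.002,0,0.0043],
    [0,0,0.0076],
    [0,0,0.0076],
    [0,0,0.0076],
    [0,0,0.0076],
    [0,0,0.005]
  ],
  "angular": [
    [0,-0.16,-1.01],
    [0,-0.16,-1.01],
    [0,-0.16,-1.01],
    [0,0,0],
    [0,0,0],
    [0,0,0],
    [0,0,0],
    [0,0,0]
  ],
  "hand": [0,0,0,0,0,0,0,0]
}}

```text
time: 15.95
tool_pos: [0.4441, 0.0826, 0.0302]
tcp_rot: [3.137, 0.159, -0.002]
wrist_force: [-0.5, 0.2, -0.1]
width: -0.004
```

```bash
python3 - <<'E'
from plan import *
p=[.510,.0688,.091]
where(p)
P=lambda x,y,z:fx2w(p,[x,y,z])[0]
plan([P(-.036,.018,.032)],[.091-np.pi/2],[7])
c=bot.get_calibration("wrist");im=bot.read_camera("wrist");cv2.imwrite("pics/w11.png",im[:,:,::-1])
cv2.imwrite("pics/w11a.png",cv2.resize(im[40:180,270:440],None,fx=4.2,fy=4.2,interpolation=cv2.INTER_CUBIC)[:,:,::-1])
E
```

```text
t 15.95 fx [-0.0644  0.0197  0.0302] psi -1.46924126359365 F [-0.5  0.2 -0.1] w -0.0038176542335497713
slide [[0.004, 0.0003, -0.0003], [0.004, 0.0003, -0.0003], [0.004, 0.0003, -0.0003], [0.004, 0.0003, -0.0003], [0.004, 0.0003, -0.0003], [0.004, 0.0003, -0.0003], [0.0041, 0.0002, -0.0003]]
ang [[0.01, 0.01, 0.09], [0.01, 0.01, 0.09], [0.01, 0.01, 0.09], [0.01, 0.01, 0.09], [0.01, 0.01, 0.09], [0.01, 0.01, 0.09], [0.01, 0.01, 0.09]]
end [0.47228787 0.08328464 0.0323076 ]
```

View pics/w11a.png

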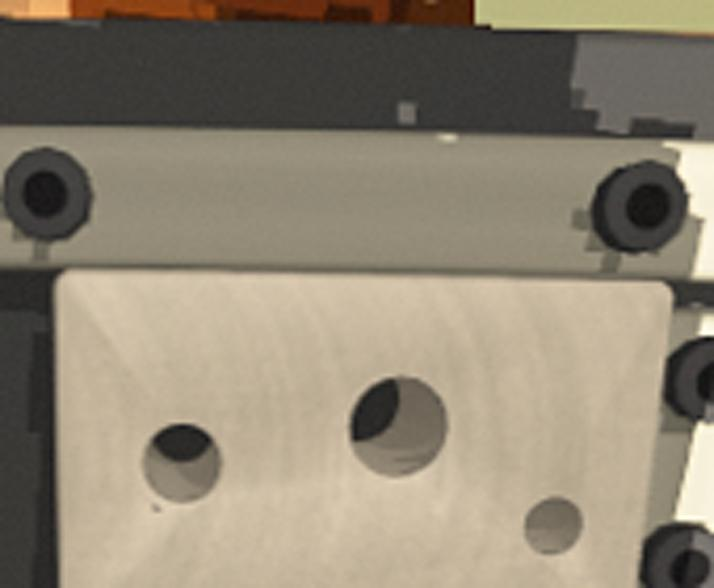

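>>> {"name": "arm_command", "arguments": {
  "slide": [
    [0.004,0,0],
    [0.004,0,0],
    [0.004,0,0],
    [0.004,0,0],
    [0.004,0,0],
    [0.004,0,0],
    [0.003,0,0],
    [0.003,0,0]
  ],
  "angular": [
    [0,0,0.2],
    [0,0,0.2],
    [0,0,0.2],
    [0,0,0],
    [0,0,0],
    [0,0,0],
    [0,0,0],
    [0,0,0]
  ],
  "hand": [0,0,0,0,0,0,0,0]
}}

```text
time: 16.8
tool_pos: [0.477, 0.0856, 0.0305]
tcp_rot: [3.138, 0.142, -0.001]
wrist_force: [-10.7, -0.4, 2.6]
width: -0.003
```

>>> {"name": "arm_command", "arguments": {
  "slide": [
    [0.002,0,0],
    [0.002,0,0],
    [0.002,0,0],
    [0.002,0,0],
    [0.002,0,0],
    [0.002,0,0],
    [0.002,0,0],
    [0.002,0,0]
  ],
  "angular": [
    [0,0,0],
    [0,0,0],
    [0,0,0],
    [0,0,0],
    [0,0,0],
    [0,0,0],
    [0,0,0],
    [0,0,0]
  ],
  "hand": [0,0,0,0,0,0,0,0]
}}

```text
time: 17.6
tool_pos: [0.4765, 0.0854, 0.0263]
tcp_rot: [3.135, 0.142, -0.059]
wrist_force: [-5.2, -1.1, 3.9]
width: -0.001
```

```bash
python3 - <<'E'
from plan import *
p=[.510,.0688,.091]
where(p)
P=lambda x,y,z:fx2w(p,[x,y,z])[0]
c=bot.get_calibration("wrist");im=bot.read_camera("wrist");cv2.imwrite("pics/w12.png",im[:,:,::-1])
plan([P(-.062,.02,.032)],[.091-np.pi/2],[3])
E
```

```text
t 17.6 fx [-0.0319  0.0196  0.0263] psi -1.4804788059990317 F [-5.2 -1.1  3.9] w -0.0006821641443022626
slide [[-0.0101, -0.0001, -0.0015], [-0.0101, -0.0001, -0.0017], [-0.0101, -0.0001, -0.0018]]
ang [[0.03, 0.73, -0.01], [0.03, 0.73, -0.01], [0.03, 0.73, -0.01]]
end [0.44639507 0.08300643 0.03203316]
```

View pics/w12.png

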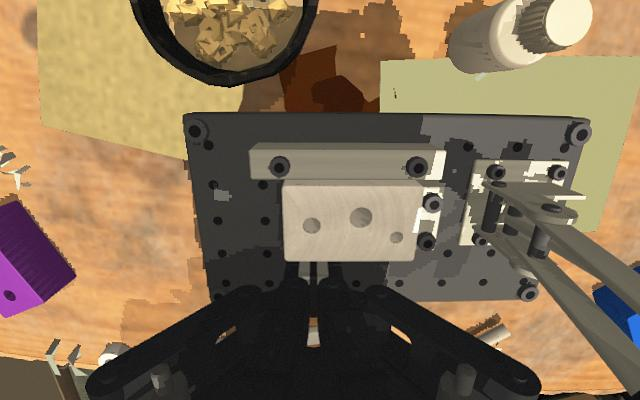

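```bash
python3 - <<'E'
import cv2
t=cv2.imread("pics/w12.png")
cv2.imwrite("pics/w12a.png",cv2.resize(t[135:275,275:445],None,fx=4.2,fy=4.2,interpolation=cv2.INTER_CUBIC))
E
```

```text
(no output)
```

View pics/w12a.png

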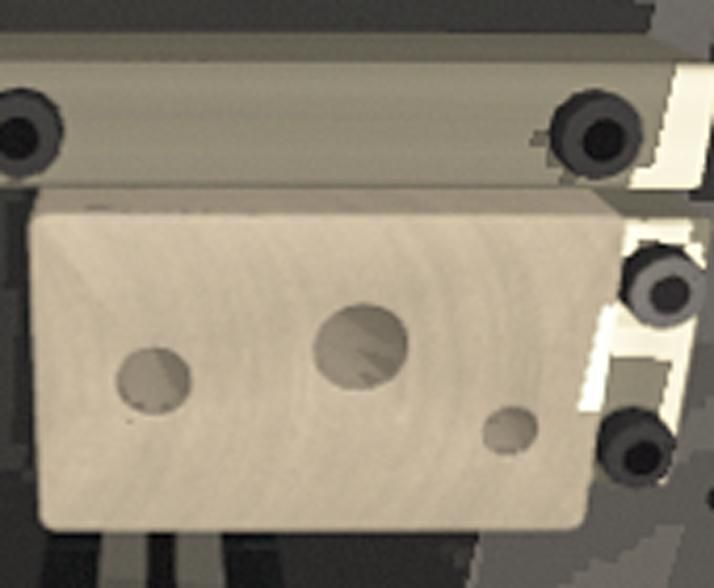

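```bash
sed -e 's/230,135,4.2/275,135,4.2/' -e '/^for/,$d' m5.py > m6.py; cat >> m6.py <<'E'
for n,u,z in [("fenceL",(60,187),.035),("fenceR",(560,190),.035),("topL",(60,213),.043),("topR",(590,215),.043),("bl",(60,530),.043),("br",(560,530),.043),("left",(35,350),.043),("right",(604,350),.043),("left2",(40,450),.043),("right2",(591,450),.043)]: print(n,fxc(u,z))
E
python3 m6.py
```

```text
fenceL [18.4 28.7]
fenceR [ 18.1 -25.5]
topL [18.1 28. ]
topR [ 17.9 -26.1]
bl [-19.5  29.2]
br [-19.7 -27.6]
left [ 2.8 31.2]
right [  2.7 -29.6]
left2 [-9.3 31.1]
right2 [ -9.4 -29.8]
```

```bash
python3 - <<'E'
from plan import *
p=[.510,.0688,.091]
P=lambda x,y,z:fx2w(p,[x,y,z])[0]
plan([P(-.062,.022,.034),P(-.062,.03,.21),P(0,-.045,.21)],[.091-np.pi/2]*2+[.091],[2,6,11])
S=bot.get_calibration("side")
for X in [(0,-.096,.169),(0,-.06,.145),(0,-.045,.13)]: print(((proj(S,P(*X))-[260,195])+.5)*6-.5)
E
```

```text
slide [[-0.0152, -0.0012, -0.0033], [-0.0151, -0.0012, -0.0036], [0.0, -0.0013, -0.0293], [0.0, -0.0013, -0.0293], [0.0, -0.0013, -0.0293], [0.0, -0.0013, -0.0293], [0.0, -0.0013, -0.0293], [0.0, -0.0013, -0.0293]]
ang [[0.04, 1.1, -0.02], [0.04, 1.1, -0.02], [0.0, -0.0, -0.0], [0.0, -0.0, -0.0], [0.0, -0.0, -0.0], [0.0, -0.0, -0.0], [0.0, -0.0, -0.0], [0.0, -0.0, -0.0]]
slide [[0.0056, 0.0068, -0.0], [0.0046, 0.0075, -0.0], [0.0035, 0.0081, -0.0], [0.0023, 0.0085, -0.0], [0.0011, 0.0088, -0.0], [-0.0002, 0.0088, -0.0], [-0.0014, 0.0087, -0.0], [-0.0027, 0.0084, -0.0]]
ang [[0.0, -0.0, -8.18], [0.0, -0.0, -8.18], [0.0, -0.0, -8.18], [0.0, -0.0, -8.18], [0.0, -0.0, -8.18], [0.0, -0.0, -8.18], [0.0, -0.0, -8.18], [0.0, -0.0, -8.18]]
slide [[-0.0038, 0.008, -0.0], [-0.0049, 0.0073, -0.0], [-0.0059, 0.0066, -0.0]]
ang [[0.0, -0.0, -8.18], [0.0, -0.0, -8.18], [0.0, -0.0, -8.18]]
end [0.51410561 0.0242163  0.20984256]
[[389.5621596   40.21322203]]
[[366.38997168  63.382021  ]]
[[357.29192523  86.45669743]]
```

>>> {"name": "arm_command", "arguments": {
  "slide": [
    [-0.0152,0,0],
    [-0.0151,0,-0.0036],
    [0,-0.0013,-0.0293],
    [0,-0.0013,-0.0293],
    [0,-0.0013,-0.0293],
    [0,-0.0013,-0.0293],
    [0,-0.0013,-0.0293],
    [0,-0.0013,-0.0293]
  ],
  "angular": [
    [0,0,0],
    [0,1.1,0],
    [0,1.1,0],
    [0,0,0],
    [0,0,0],
    [0,0,0],
    [0,0,0],
    [0,0,0]
  ],
  "hand": [0,0,0,0,0,0,0,0]
}}

```text
time: 18.45
tool_pos: [0.4404, 0.0901, 0.2067]
tcp_rot: [3.136, 0.141, -0.017]
wrist_force: [0.0, -0.2, -0.2]
width: 0.0
```

>>> {"name": "arm_command", "arguments": {
  "slide": [
    [0.0056,0.0068,0],
    [0.0046,0.0075,0],
    [0.0035,0.0081,0],
    [0.0023,0.0085,0],
    [0.0011,0.0088,0],
    [-0.0002,0.0088,0],
    [-0.0014,0.0087,0],
    [-0.0027,0.0084,0]
  ],
  "angular": [
    [0,0,-8.18],
    [0,0,-8.18],
    [0,0,-8.18],
    [0,0,-8.18],
    [0,0,-8.18],
    [0,0,-8.18],
    [0,0,-8.18],
    [0,0,-8.18]
  ],
  "hand": [0,0,0,0,0,0,0,0]
}}

```text
time: 19.25
tool_pos: [0.4975, 0.0409, 0.2148]
tcp_rot: [2.517, 1.873, 0.007]
wrist_force: [-0.5, 0.2, 0.5]
width: -0.001
```

```bash
python3 - <<'E'
from plan import *
p=[.510,.0688,.091]
where(p)
P=lambda x,y,z:fx2w(p,[x,y,z])[0]
plan([P(0,-.05,.205),P(0,-.055,.185)],[.091]*2,[5,3])
c=bot.get_calibration("wrist");im=bot.read_camera("wrist");cv2.imwrite("pics/w13.png",im[:,:,::-1])
im=bot.read_camera("side");cv2.imwrite("pics/s13.png",cv2.resize(im[195:295,260:380],None,fx=6,fy=6,interpolation=cv2.INTER_CUBIC)[:,:,::-1])
E
```

```text
t 19.25 fx [-0.015  -0.0267  0.2148] psi -0.29108085482004475 F [-0.5  0.2  0.5] w -0.0005800697486823818
slide [[-0.0032, 0.0045, 0.002], [-0.0035, 0.0043, 0.002], [-0.0039, 0.004, 0.002], [-0.0042, 0.0037, 0.002], [-0.0044, 0.0033, 0.002], [-0.0017, -0.0, 0.0066], [-0.0017, -0.0, 0.0066], [-0.0017, -0.0, 0.0066]]
ang [[0.07, 0.0, -4.38], [0.07, 0.0, -4.38], [0.07, 0.0, -4.38], [0.07, 0.0, -4.38], [0.07, 0.0, -4.38], [0.0, 0.01, 0.0], [0.0, 0.01, 0.0], [0.0, 0.01, 0.0]]
end [0.51507092 0.01389493 0.18503347]
```

View pics/s13.png

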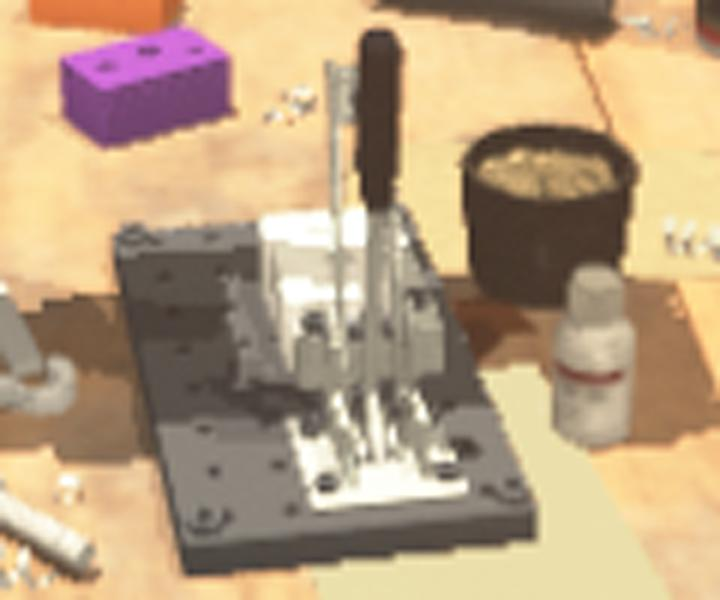

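View pics/w13.png

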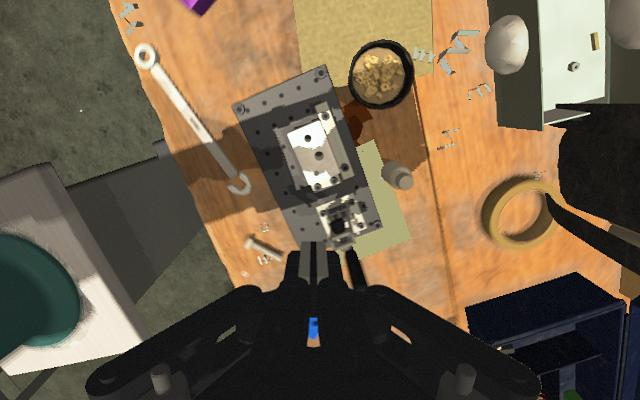

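>>> {"name": "arm_command", "arguments": {
  "slide": [
    [-0.0032,0.0045,0.002],
    [-0.0035,0.0043,0.002],
    [-0.0039,0.004,0.002],
    [-0.0042,0.0037,0.002],
    [-0.0044,0.0033,0.002],
    [-0.0017,0,0.0066],
    [-0.0017,0,0.0066],
    [-0.0017,0,0.0066]
  ],
  "angular": [
    [0,0,-4.38],
    [0,0,-4.38],
    [0,0,-4.38],
    [0,0,-4.38],
    [0,0,-4.38],
    [0,0,0],
    [0,0,0],
    [0,0,0]
  ],
  "hand": [0,0,0,0,0,0,0,0]
}}

```text
time: 20.15
tool_pos: [0.5142, 0.0148, 0.1837]
tcp_rot: [2.142, 2.292, 0.008]
wrist_force: [0.5, 0.4, 0.3]
width: 0.001
```

```bash
cat >> plan.py <<'E'
GP=np.array([(-96,169),(-123,165),(-139,160),(-159,152),(-178,143),(-191,137),(-204,129),(-216,119),(-225,106),(-231,92),(-235,74),(-236,56)])/1e3
GA=np.radians([96,107,113,122,130,136,142,150,158,164,172,180])
def tcp_path(s=.014,hw=.013,lead=0.,tip=.008):
    d=np.c_[np.cos(GA),np.sin(GA)];n=np.c_[-np.sin(GA),np.cos(GA)]
    return GP-d*s-n*(.008-lead)+[hw,tip]
E
python3 - <<'E'
from plan import *
p=[.510,.0688,.091]
where(p)
print(np.round(tcp_path(),4).tolist())
P=lambda x,y,z:fx2w(p,[x,y,z])[0]
plan([P(0,-.058,.165),P(0,-.08,.164)],[.091]*2,[3,5])
im=bot.read_camera("side");cv2.imwrite("pics/s14.png",cv2.resize(im[185:285,260:380],None,fx=6,fy=6,interpolation=cv2.INTER_CUBIC)[:,:,::-1])
im=bot.read_camera("wrist");cv2.imwrite("pics/w14.png",im[:,:,::-1])
E
```

```text
t 20.15 fx [-0.0007 -0.0542  0.1837] psi 0.06796641710488352 F [0.5 0.4 0.3] w 0.0006599393246438971
[[-0.0736, 0.1639], [-0.0983, 0.162], [-0.1132, 0.1582], [-0.1318, 0.1524], [-0.1499, 0.1454], [-0.1624, 0.141], [-0.175, 0.1347], [-0.1869, 0.1269], [-0.196, 0.1162], [-0.2023, 0.1038], [-0.207, 0.088], [-0.209, 0.072]]
slide [[-0.0013, 0.0002, 0.0062], [-0.0013, 0.0002, 0.0062], [-0.0013, 0.0002, 0.0062], [-0.0044, 0.0, 0.0002], [-0.0044, 0.0, 0.0002], [-0.0044, 0.0, 0.0002], [-0.0044, 0.0, 0.0002], [-0.0044, 0.0, 0.0002]]
ang [[0.13, -0.0, -0.44], [0.13, -0.0, -0.44], [0.13, -0.0, -0.44], [-0.0, -0.0, 0.0], [-0.0, -0.0, 0.0], [-0.0, -0.0, 0.0], [-0.0, -0.0, 0.0], [-0.0, -0.0, 0.0]]
end [ 0.51718714 -0.01099369  0.16413982]
```

View pics/s14.png

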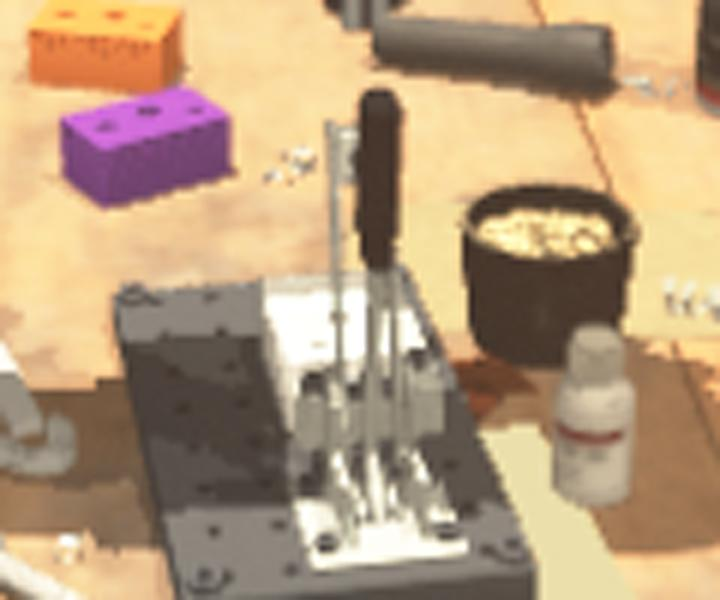

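View pics/w14.png

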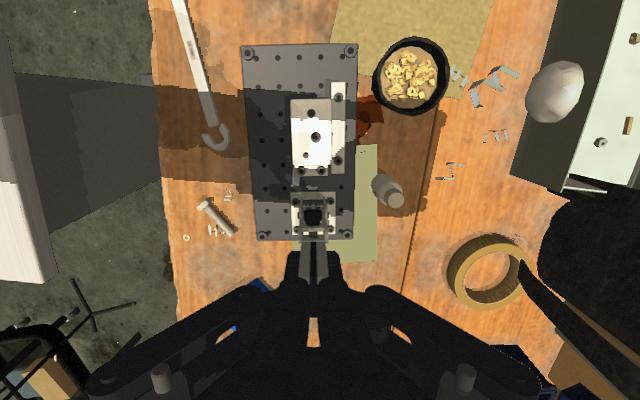

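>>> {"name": "arm_command", "arguments": {
  "slide": [
    [-0.0013,0.0002,0.0062],
    [-0.0013,0.0002,0.0062],
    [-0.0013,0.0002,0.0062],
    [-0.004,0,0],
    [-0.004,0,0],
    [-0.004,0,0],
    [-0.004,0,0],
    [-0.004,0,0]
  ],
  "angular": [
    [0,0,-0.44],
    [0,0,-0.44],
    [0,0,-0.44],
    [0,0,0],
    [0,0,0],
    [0,0,0],
    [0,0,0],
    [0,0,0]
  ],
  "hand": [0,0,0,0,0,0,0,0]
}}

```text
time: 21.05
tool_pos: [0.5162, -0.0105, 0.1626]
tcp_rot: [2.115, 2.32, 0.005]
wrist_force: [-0.3, -0.3, -0.1]
width: -0.002
```

```bash
python3 - <<'E'
from plan import *
p=[.510,.0688,.091]
where(p)
im=bot.read_camera("side");cv2.imwrite("pics/s15.png",cv2.resize(im[155:255,260:380],None,fx=6,fy=6,interpolation=cv2.INTER_CUBIC)[:,:,::-1])
E
```

```text
t 21.05 fx [-0.0011 -0.0795  0.1626] psi 0.09246405836243766 F [-0.3 -0.3 -0.1] w -0.0017743057418911445
```

View pics/s15.png

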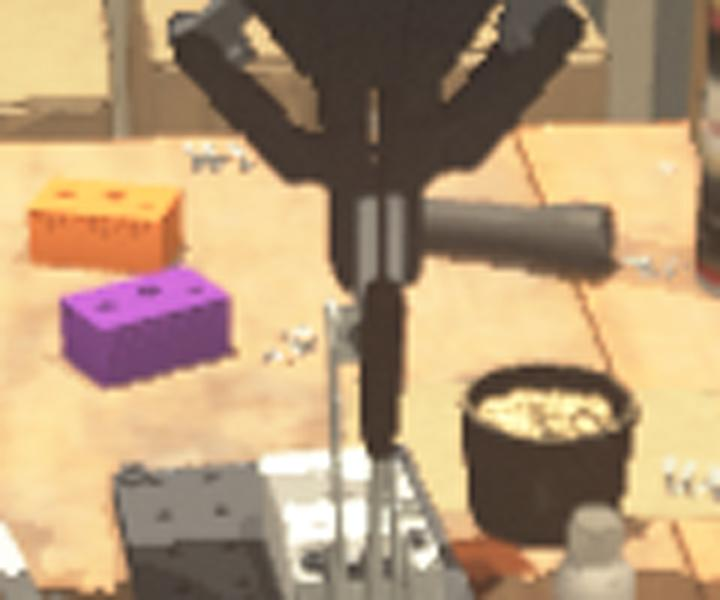

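>>> {"name": "arm_command", "arguments": {
  "slide": [
    [-0.005,0.0001,0],
    [-0.005,0.0001,0],
    [-0.005,0.0001,0.0003],
    [-0.005,0,0.0005],
    [-0.005,0,0.001],
    [-0.005,0,0.001],
    [-0.005,0,0.001],
    [-0.005,0,0.001]
  ],
  "angular": [
    [0,0,0],
    [0,0,0],
    [0,0,0],
    [0,0,0],
    [0,0,0],
    [0,0,0],
    [0,0,0],
    [0,0,0]
  ],
  "hand": [0,0,0,0,0,0,0,0]
}}

```text
time: 21.9
tool_pos: [0.5209, -0.0541, 0.1579]
tcp_rot: [2.115, 2.319, 0.006]
wrist_force: [-0.2, 0.5, 0.2]
width: 0.0
```

```bash
python3 - <<'E'
from plan import *
p=[.510,.0688,.091]
where(p)
im=bot.read_camera("side");cv2.imwrite("pics/s16.png",cv2.resize(im[155:255,260:380],None,fx=6,fy=6,interpolation=cv2.INTER_CUBIC)[:,:,::-1])
E
```

```text
t 21.9 fx [-0.0003 -0.1234  0.1579] psi 0.09218167489692469 F [-0.2  0.5  0.2] w 0.00047317955732586255
```

View pics/s16.png

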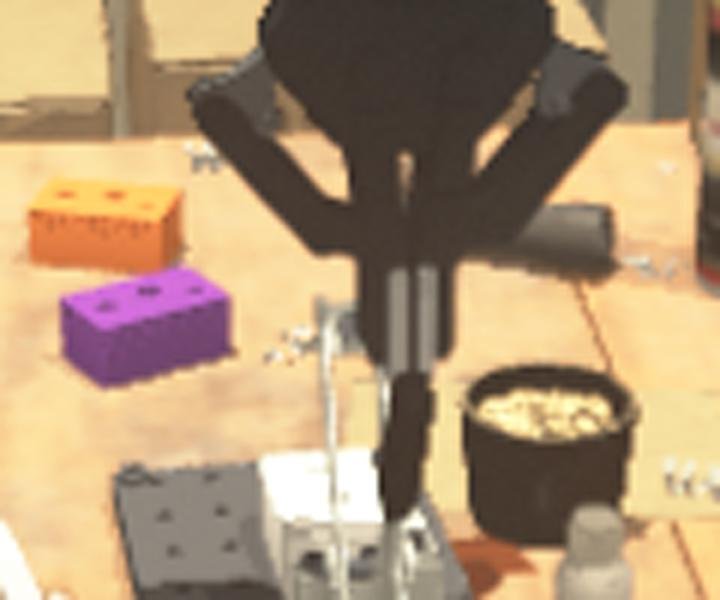

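>>> {"name": "arm_command", "arguments": {
  "slide": [
    [-0.0048,0,0.0018],
    [-0.0048,0,0.0018],
    [-0.0048,0,0.002],
    [-0.0048,0,0.002],
    [-0.0048,0,0.002],
    [-0.0048,0,0.002],
    [-0.0045,0,0.002],
    [-0.0045,0,0.002]
  ],
  "angular": [
    [0,0,0],
    [0,0,0],
    [0,0,0],
    [0,0,0],
    [0,0,0],
    [0,0,0],
    [0,0,0],
    [0,0,0]
  ],
  "hand": [0,0,0,0,0,0,0,0]
}}

```text
time: 22.75
tool_pos: [0.525, -0.0956, 0.1416]
tcp_rot: [2.114, 2.319, 0.005]
wrist_force: [-1.5, 0.4, 2.0]
width: 0.002
```

```bash
python3 - <<'E'
from plan import *
p=[.510,.0688,.091]
where(p)
im=bot.read_camera("side");cv2.imwrite("pics/s17.png",cv2.resize(im[175:275,260:380],None,fx=6,fy=6,interpolation=cv2.INTER_CUBIC)[:,:,::-1])
E
```

```text
t 22.75 fx [-0.     -0.1651  0.1416] psi 0.09236765311373614 F [-1.5  0.4  2. ] w 0.0022285169672607197
```

View pics/s17.png

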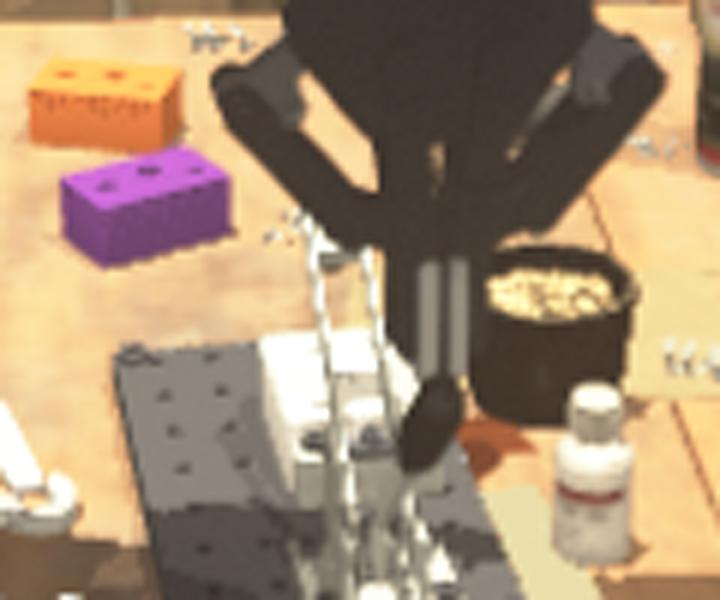

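>>> {"name": "arm_command", "arguments": {
  "slide": [
    [-0.0043,0,0.0024],
    [-0.0043,0,0.0024],
    [-0.0042,0,0.0026],
    [-0.0036,0,0.0033],
    [-0.0036,0,0.0034],
    [-0.0034,0,0.0036],
    [-0.003,0,0.0038],
    [-0.0028,0,0.004]
  ],
  "angular": [
    [0,0,0],
    [0,0,0],
    [0,0,0],
    [0,0,0],
    [0,0,0],
    [0,0,0],
    [0,0,0],
    [0,0,0]
  ],
  "hand": [0,0,0,0,0,0,0,0]
}}

```text
time: 23.6
tool_pos: [0.5287, -0.1283, 0.1147]
tcp_rot: [2.112, 2.317, 0.005]
wrist_force: [-0.3, 0.8, 1.1]
width: 0.002
```

```bash
python3 - <<'E'
from plan import *
p=[.510,.0688,.091]
where(p)
im=bot.read_camera("side");cv2.imwrite("pics/s18.png",cv2.resize(im[175:275,260:380],None,fx=6,fy=6,interpolation=cv2.INTER_CUBIC)[:,:,::-1])
E
```

```text
t 23.6 fx [ 0.0007 -0.198   0.1147] psi 0.0924383711207543 F [-0.3  0.8  1.1] w 0.001547598573133101
```

View pics/s18.png

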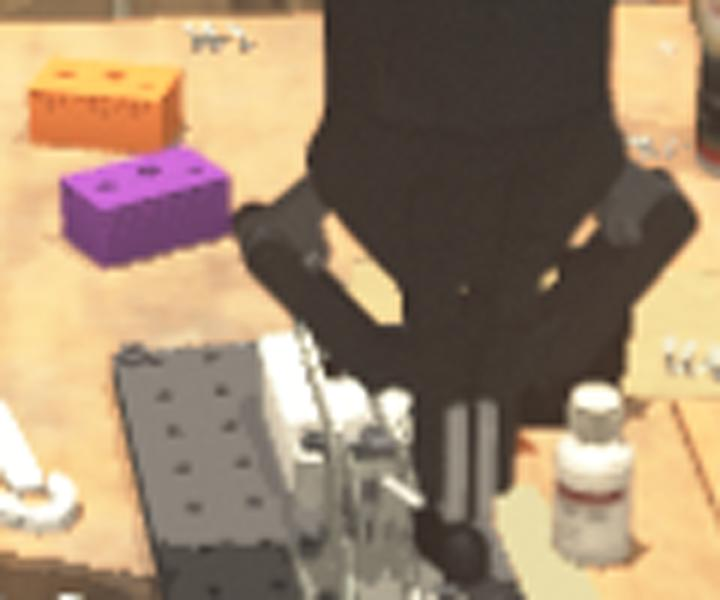

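>>> {"name": "arm_command", "arguments": {
  "slide": [
    [-0.002,0,0.0045],
    [-0.002,0,0.0045],
    [-0.0016,0,0.005],
    [-0.0015,0,0.005],
    [-0.0012,0,0.005],
    [-0.001,0,0.005],
    [-0.0008,0,0.005],
    [-0.0006,0,0.005]
  ],
  "angular": [
    [0,0,0],
    [0,0,0],
    [0,0,0],
    [0,0,0],
    [0,0,0],
    [0,0,0],
    [0,0,0],
    [0,0,0]
  ],
  "hand": [0,0,0,0,0,0,0,0]
}}

```text
time: 24.45
tool_pos: [0.5296, -0.1397, 0.0724]
tcp_rot: [2.113, 2.318, 0.005]
wrist_force: [0.3, -0.1, -0.4]
width: 0.0
```

```bash
python3 - <<'E'
from plan import *
p=[.510,.0688,.091]
where(p)
im=bot.read_camera("side");cv2.imwrite("pics/s19.png",cv2.resize(im[195:295,260:380],None,fx=6,fy=6,interpolation=cv2.INTER_CUBIC)[:,:,::-1])
E
```

```text
t 24.45 fx [ 0.0006 -0.2094  0.0724] psi 0.09267743874664573 F [ 0.3 -0.1 -0.4] w 0.000358534958031038
```

View pics/s19.png

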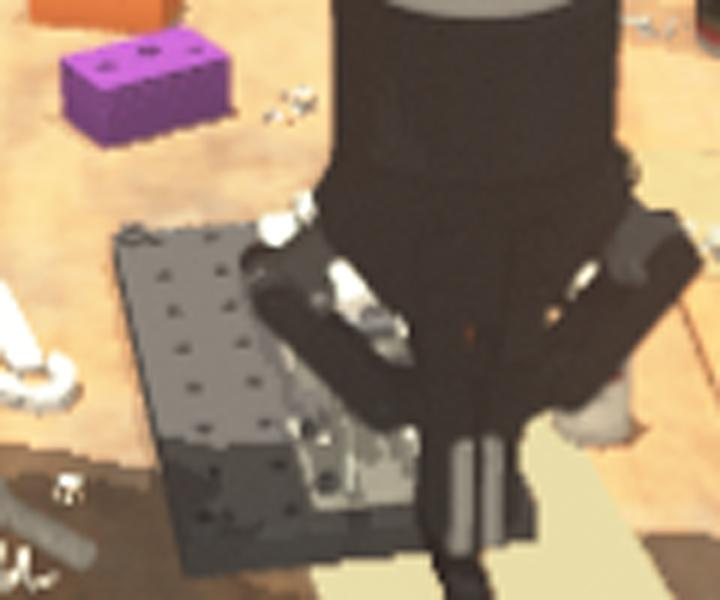

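>>> {"name": "arm_command", "arguments": {
  "slide": [
    [0,0,0.002],
    [0,0,0.002],
    [0,0,0.002],
    [0,0,0.002],
    [0,0,0.002],
    [0,0,0.002],
    [0,0,0.002],
    [0,0,0.002]
  ],
  "angular": [
    [0,0,0],
    [0,0,0],
    [0,0,0],
    [0,0,0],
    [0,0,0],
    [0,0,0],
    [0,0,0],
    [0,0,0]
  ],
  "hand": [0,0,0,0,0,0,0,0]
}}

```text
time: 25.3
tool_pos: [0.5318, -0.1399, 0.0685]
tcp_rot: [2.111, 2.32, 0.005]
wrist_force: [-6.0, 0.9, 15.4]
width: -0.0
```

```bash
python3 - <<'E'
from plan import *
p=[.510,.0688,.091]
where(p)
P=lambda x,y,z:fx2w(p,[x,y,z])[0]
plan([P(0,-.205,.22),P(-.06,-.13,.28)],[.091]*2,[6,8])
E
```

```text
t 25.3 fx [ 0.0027 -0.2098  0.0685] psi 0.09418200130954246 F [-6.   0.9 15.4] w -0.0002676232050598096
slide [[0.0008, -0.0003, -0.0253], [0.0008, -0.0003, -0.0253], [0.0008, -0.0004, -0.0253], [0.0008, -0.0004, -0.0253], [0.0008, -0.0004, -0.0253], [0.0008, -0.0004, -0.0253], [0.0094, -0.0075, -0.0075], [0.0094, -0.0075, -0.0075]]
ang [[0.05, 0.02, 0.03], [0.05, 0.02, 0.03], [0.05, 0.02, 0.03], [0.05, 0.02, 0.03], [0.05, 0.02, 0.03], [0.05, 0.02, 0.03], [0.0, -0.0, 0.0], [0.0, -0.0, 0.0]]
slide [[0.0094, -0.0075, -0.0075], [0.0094, -0.0075, -0.0075], [0.0094, -0.0075, -0.0075], [0.0094, -0.0075, -0.0075], [0.0094, -0.0075, -0.0075], [0.0094, -0.0075, -0.0075]]
ang [[0.0, -0.0, 0.0], [0.0, -0.0, 0.0], [0.0, -0.0, 0.0], [0.0, -0.0, 0.0], [0.0, -0.0, 0.0], [0.0, -0.0, 0.0]]
end [ 0.46200693 -0.06581848  0.28029   ]
```

>>> {"name": "arm_command", "arguments": {
  "slide": [
    [0,0,-0.0253],
    [0.0008,0,-0.0253],
    [0.0008,0,-0.0253],
    [0.0008,0,-0.0253],
    [0.0008,0,-0.0253],
    [0.0008,0,-0.0253],
    [0,0,0],
    [0,0,0]
  ],
  "angular": [
    [0,0,0],
    [0,0,0],
    [0,0,0],
    [0,0,0],
    [0,0,0],
    [0,0,0],
    [0,0,0],
    [0,0,0]
  ],
  "hand": [0,0,0,0,0,0,0,0]
}}

```text
time: 26.1
tool_pos: [0.5293, -0.1345, 0.2244]
tcp_rot: [2.112, 2.323, 0.004]
wrist_force: [0.2, -0.3, -1.0]
width: 0.002
```

```bash
python3 - <<'E'
from plan import *
p=[.510,.0688,.091]
where(p)
im=bot.read_camera("side");cv2.imwrite("pics/s20.png",cv2.resize(im[195:305,260:380],None,fx=5.4,fy=5.4,interpolation=cv2.INTER_CUBIC)[:,:,::-1])
im=bot.read_camera("wrist");cv2.imwrite("pics/w20.png",im[:,:,::-1])
im=bot.read_camera("top");cv2.imwrite("pics/t20.png",cv2.resize(im[165:265,280:400],None,fx=6,fy=6,interpolation=cv2.INTER_CUBIC)[:,:,::-1])
E
```

```text
t 26.1 fx [ 0.0008 -0.2042  0.2244] psi 0.09484578309863484 F [ 0.2 -0.3 -1. ] w 0.0024863974980236987
```

View pics/s20.png

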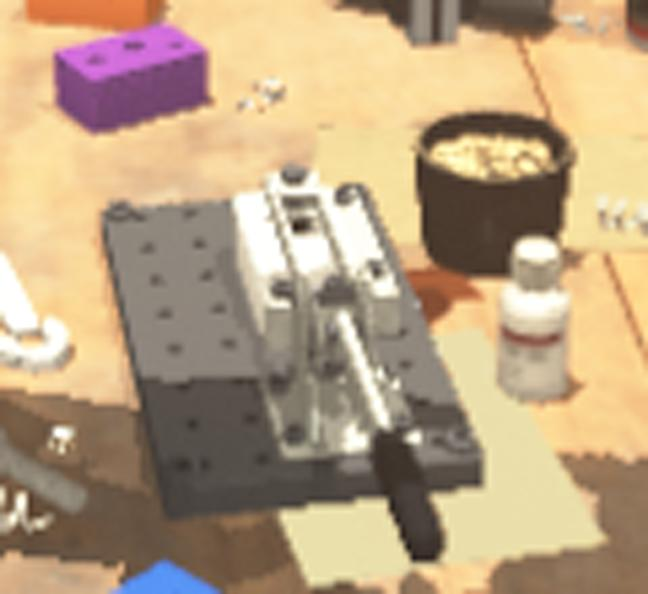

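View pics/w20.png

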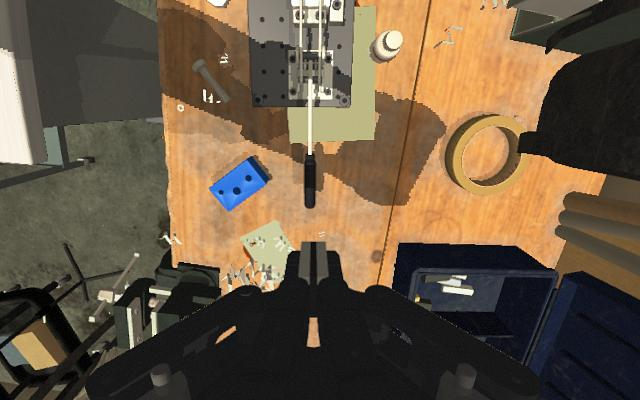

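View pics/t20.png

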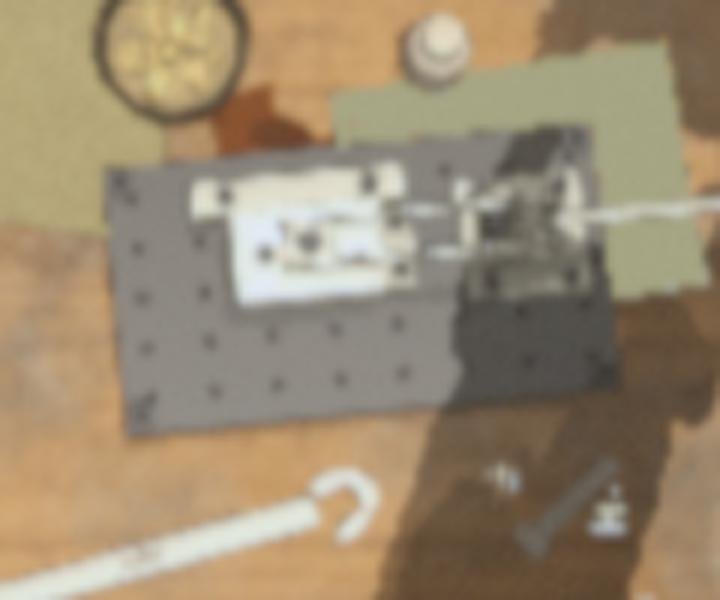

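```bash
python3 - <<'E'
from plan import *
p=[.510,.0688,.091]
S=bot.get_calibration("side");T=bot.get_calibration("top")
for g in GP[-3:]:
    print((proj(S,fx2w(p,[0,*g]))-[260,195]+.5)*5.4-.5)
bX=np.array([(19,31,43),(19,-31,43),(-19,-31,43),(-19,31,43)])/1e3
print((proj(T,fx2w(p,bX))-[280,165]+.5)*6-.5)
im=bot.read_camera("side");cv2.imwrite("pics/s21.png",cv2.resize(im[190:300,290:350],None,fx=5.4,fy=5.4,interpolation=cv2.INTER_CUBIC)[:,:,::-1])
where(p)
E
```

```text
[[437.10899286 451.35237178]]
[[438.74484738 508.88830698]]
[[438.10690611 560.03053213]]
[[230.42959709 207.39191581]
 [379.79799193 192.33673109]
 [389.99142539 283.33576839]
 [239.89775034 298.61108094]]
t 26.3 fx [ 1.000e-04 -2.041e-01  2.231e-01] psi 0.09470483844049847 F [-0.4 -0.6 -1.1] w 0.0027767916471655657
```

```bash
python3 -c "
from workcell import bot
print(bot.finish_job())"
```

```text
the job is handed in; nothing more can be done
None
```

I pushed the block home against the fence and the end stop, threw the clamp handle into lock, and handed the job in at about 26 s of the 51 s allowed. No verdict was reported.

- **Block:** With the shut fingertips I pushed it to the fence, then along the fence to the end stop, where it stalled at 14 N. I finished with a second nudge against the fence, about 11 N. The wrist picture before clamping put it flush with the fence, about 0.7 mm from home at the end stop, and square. I did not measure it as closely after clamping. In the top picture its corners matched the home position to within about 1 pixel (about 2 mm).
- **Clamp:** I followed the handle's path until it dropped away from the fingers, then pressed once more. It met a hard stop at 15 N, at the height given for the locked handle. The last side picture shows the handle at its locked position and the bar down over the block. The side camera reads about 2 pixels off, the same as it did before the handle moved.
- **Not measured:** I could not read the foot's force on the block or the joint angle directly. I infer the lock from the handle's position and the hard stop.
- **Bystanders:** The cup, bottle, wrench and bolt are where they were in the top picture. The arm was clear of everything at hand-in, with the tool 0.22 m above the bench.

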